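# Load the polishing drum

### The job

Load the polishing drum with the bare lock bodies. First unscrew the drum's cap and stand it, knob up, on the middle of the rubber mat; then lay every bare lock body (the steel blocks without a shackle) on the loading tray so that all of them lie there together, and lift the tray by its handle bar so that they slide off into the drum. Let the empty tray down again onto its stand, and leave the finished padlocks and the pliers where they lie.

Things in the scene. Friction and masses are not known exactly. Their poses are not given: they have to be found in the camera images.
- cap_knob (a point): upright hexagonal aluminium knob, 46 mm across flats, 44 mm high, on top of the drum's loose dark steel screw cap (178 mm across, skirt and top together 49 mm high, 0.35 to 0.6 kg). Point on the axis half-way up the knob, 22 mm above the cap's top, 71 mm above the foot of its skirt; x axis square to one pair of flats (flats every 60 degrees), z up
- cap_foot (a point): the same cap: centre of the foot of its skirt, 71 mm below cap_knob. At the start it is screwed on with a right-hand thread: turned anticlockwise seen from above it rises 10 mm a turn (the hand should rise with it; 2 mm of play), stays put when let go, and is free after about 1.9 turns (19 mm up); then it lifts straight off
- drum_mouth (a point): the fixed polishing drum: upright aluminium vessel 170 mm across with a threaded neck 150 mm across. Point at the centre of its round mouth, level with the rim, 120 mm above the bench. Mouth and inside 140 mm across, inner floor 107 mm below the rim. At the start the cap covers it (cap's top 9 mm above this point)
- tray_floor (a point): loading tray, steel, on a stand beside the drum: floor 180 mm long, 150 wide, walls 26 mm high at sides and back, lip open towards the drum; guide walls narrow it to about 105 mm over the last 60 mm. Point at mid-floor, 92 mm from the lip, 168 mm above the bench when down; y points from the drum to the back wall, x across, z square to the floor
- tray_handle (a point): the tray's handle: round level bar 16 mm thick, 130 mm long along the tray's x, 45 mm behind the back wall, clear all round; point at its middle, 190 mm above the bench when down. Taken from above, across the bar, and lifted in an arc about tray_hinge; the bar may turn between the fingers; 5 to 12 N. Axes are the tray's
- tray_hinge (a point): fixed point on the tray's hinge axis (level, parallel to the bar), mid-width. With the tray down the handle is 229 mm from it along the tray's y and 82 mm above it, and the lip 60 mm straight above it. Axes are the tray's when down
- tray (a joint): tilt of the tray, rad: 0 down on its stand, up to 1.15. Lock bodies begin to slide at about 0.5 to 0.65; at 0.85 to 1.0 they all run off, and the lip then stands over the drum's mouth. The tray sinks back by its own weight if let go
- mat_top (a point): a flat square black rubber mat 200 x 200 mm, 3 mm thick, fixed on the bench; point at the centre of its top
- lock1_c (a point): a bare padlock body without shackle: steel block 60 x 36 x 22 mm (x, y, z), lying flat; point at its centre, x along its length. 0.1 to 0.2 kg. Two to four of these four exist in a run; None from the start if absent
- lock2_c (a point): a bare padlock body without shackle: steel block 60 x 36 x 22 mm (x, y, z), lying flat; point at its centre, x along its length. 0.1 to 0.2 kg. Two to four of these four exist in a run; None from the start if absent
- lock3_c (a point): a bare padlock body without shackle: steel block 60 x 36 x 22 mm (x, y, z), lying flat; point at its centre, x along its length. 0.1 to 0.2 kg. Two to four of these four exist in a run; None from the start if absent
- lock4_c (a point): a bare padlock body without shackle: steel block 60 x 36 x 22 mm (x, y, z), lying flat; point at its centre, x along its length. 0.1 to 0.2 kg. Two to four of these four exist in a run; None from the start if absent
- padlock_a_c (a point): a finished padlock with its shackle closed (body 48 x 44 x 24 mm, 86 mm long with shackle), lying flat; point at the middle, x towards the shackle. Not part of the job: leave it alone
- padlock_b_c (a point): a finished padlock with its shackle closed (body 48 x 44 x 24 mm, 86 mm long with shackle), lying flat; point at the middle, x towards the shackle. Not part of the job: leave it alone
- pliers_c (a point): a pair of pliers with dark red grips, about 180 mm long, 14 mm high, lying flat; point near the middle. Not part of the job: leave it alone
There are look-alikes about, which are no part of the job. What is shaped like the part that bears lock3_c but green or turquoise is not meant. What is shaped like the part that bears lock4_c but green is not meant.

How it is judged:
By the outcome, as a careful person would: the job done as asked, in the order asked, and still so for the second after the job is handed in, with the robot touching nothing.
Of lock1, lock2, lock3, lock4 only 2 to 4 are there at a start; the rules pass over those that are not, and their reading is None.
At some moment in a run one of lock1, lock2, lock3, lock4 may be knocked a few centimetres aside while the robot is not near it.
It also fails if it takes over 210 s, if anything falls off the work surface, if the arm or the gripper's body presses on something with over 40 N, if the wrist force passes 120 N, or if a joint passes its speed limit or range.

### The arm

A 6-joint arm with a two-finger parallel gripper is mounted at the origin on the work surface. World frame = base frame: x ahead of the robot, y to its left, z up, the work surface at z = 0. Lengths are in mm, angles in degrees, forces in N, time in s.
With the tool pointing down it reaches from about 300 to 850 mm from the base axis. Payload 4.2 kg.
Tool frame: the origin (TCP) lies midway between the tips of the shut fingers; the grasp point (between the pads) lies 19 mm behind it (env.grip_point_offset is the distance from the TCP to the grasp point, in mm); z points along the fingers, x is the direction in which the jaws open and shut, and the axes are right-handed (so a half turn about z gives the same grasp; the last joint's range is limited). The gripper opens to 91 mm and grips with 3 to 60 N. Pads are 32 mm wide; open, the fingers measure 118 mm over their backs; the gripper's body (76 mm by 178 mm) begins 60 mm behind the grasp point.
Start: joints at [63.827, 18.312, 89.639, -0, 72.044, -1.146], TCP at [243.255, 521.031, 181.876] pointing down, gripper open.
Joint ranges: [-177.97, 177.97], [-48.28, 115.42], [12.27, 149.76], [-77.06, 257.06], [2.81, 150.46], [-146.56, 146.56]. Speed limits (degrees/s): [147.25, 147.25, 180, 180, 180, 180].

### API

Orientations are given as [roll, pitch, yaw] about the fixed x, y, z axes, in that order (R = Rz(yaw) Ry(pitch) Rx(roll)).
In Python, from workcell import env gives the robot as it stands.
- The arm moves only by the shell command python3 -m pendant 'ROWS' [FORCE]. ROWS is JSON, a list of rows, each an object with "xyz": the shift along the tool's x, y, z in m, a list of three; "roll": the turn about the tool's z in degrees; "jaw": the closure, from 0 (fully open) to 1 (shut). A call has exactly 8 rows; each row is the pose to reach, as a shift and turn from the pose commanded when the call began, along the tool's axes at that moment; what a row does not reach only later rows make up. A row lasts 1/8 s, in which the tool goes at most 62.5 mm and 10.7 degrees, less where a joint would pass 70% of its speed; a pose out of reach is approached as far as the arm can. A call with a gripper value outside its range is refused whole. The fingers move at their own pace and stop on an object; FORCE is the grip in N (left out, the last holds). Time passes only in rows, so rows that repeat a pose let the fingers close, or fill a call up. It gives the time, the measured TCP pose, the force and the opening at its end, in the units of the state.
- env.state(): the state, without advancing time (a new reading comes with each control period).
- env.grab_frame(name): name is "side" or "top"; returns (picture, depth): 420x560x3 uint8, blue, green, red; 420x560 float32, mm along the optical axis (not along the pixel's ray), 0 where there is no reading.
- env.camera_params(name): a dict with "camera_matrix" (3x3 intrinsics, pixels), "cam_to_world" (4x4, takes a point from camera to world coordinates). Camera axes: x right, y up, looking along -z (the intrinsics and any distortion apply to the point x, -y, -z); pixel columns grow to the right and rows downward; lengths in mm; the calibration is good to about 2 mm. A picture is of the moment at which its call begins. camera_params takes no time and is no camera call.
- env.job_done(): hands the job in, once; it reports no verdict.
The state is a dict: "time_s": time; "qpos": joint angles; "qvel": joint speeds; "effort": joint torques, N m; "ee_pos": TCP position; "ee_rot": TCP orientation; "force": force on the tool from outside, world axes, zero at the start; "torque": the same for the moment, N m; "gripper_width": finger opening in mm.
Only numpy, scipy, OpenCV 4.12 (cv2) and the standard library are available. Lean on these libraries where they do the work, as an engineer would, in place of code of your own. Each camera call takes 0.05 s, during which the arm holds its last target. There are 200 camera calls.

## Working session

There is one attempt and no reset: what is moved stays moved. The work goes in short steps, Python scripts to look and compute and a shell command to move; the robot and the scene stay as the last step left them, time stands still between calls to the robot, and variables do not carry over. Pictures are saved under pics/ and viewed, about 12 in all and at most 16, crops included, and the job is handed in when it is done.

```bash
mkdir -p pics; ls; cat > h.py <<'E'
import cv2,numpy as np
from workcell import env
def snap(name,out=None):
    im,d=env.grab_frame(name)
    if out: cv2.imwrite('pics/'+out,im)
    return im,d
def pw(name,d,u,v,z=None):
    """pixel -> world using depth (z None) or plane z"""
    p=env.camera_params(name);K=np.array(p['camera_matrix']);T=np.array(p['cam_to_world'])
    r=np.array([(u-K[0,2])/K[0,0],-(v-K[1,2])/K[1,1],-1.])
    if z is None:
        w=d[int(v)-1:int(v)+2,int(u)-1:int(u)+2];w=w[w>0]
        if not len(w): return None
        return T[:3,:3]@(r*np.median(w))+T[:3,3]
    g=T[:3,:3]@r; return T[:3,3]+g*(z-T[2,3])/g[2]
E
python3 - <<'E'
from h import *
np.set_printoptions(precision=2,suppress=True)
for n in('side','top'):
    im,d=snap(n); np.savez('pics/'+n+'0.npz',im=im,d=d)
    cv2.imwrite(f'pics/{n}0.png',cv2.resize(im,(800,600)))
    p=env.camera_params(n);print(n,p)
print(env.state(),env.grip_point_offset)
E
```

```text
pics
side {'camera_matrix': array([[516.06,   0.  , 274.8 ],
       [  0.  , 516.06, 204.08],
       [  0.  ,   0.  ,   1.  ]]), 'cam_to_world': array([[   0.96,    0.18,   -0.23,  183.38],
       [  -0.29,    0.6 ,   -0.75, -931.54],
       [  -0.  ,    0.78,    0.62,  962.15],
       [   0.  ,    0.  ,    0.  ,    1.  ]])}
top {'camera_matrix': array([[452.15,   0.  , 279.17],
       [  0.  , 452.15, 208.49],
       [  0.  ,   0.  ,   1.  ]]), 'cam_to_world': array([[   0.01,    0.98,   -0.17,  299.83],
       [  -1.  ,    0.01,   -0.01,   70.35],
       [  -0.01,    0.17,    0.98, 1283.85],
       [   0.  ,    0.  ,    0.  ,    1.  ]])}
{'time_s': 0.1, 'qpos': array([63.83, 18.35, 89.7 , -0.  , 72.04, -1.14]), 'qvel': array([-0.05, -0.14, -0.2 ,  0.01, -0.  ,  0.07]), 'effort': array([  0.  , -41.33, -23.25,   0.07,   0.04,  -0.  ]), 'ee_pos': array([243.03, 520.58, 181.11]), 'ee_rot': array([-180.  ,    0.09,   64.97]), 'force': array([-0.46,  0.72, -0.91]), 'torque': array([0.01, 0.02, 0.03]), 'gripper_width': 91.16900387534274} 18.8
```

View pics/top0.png

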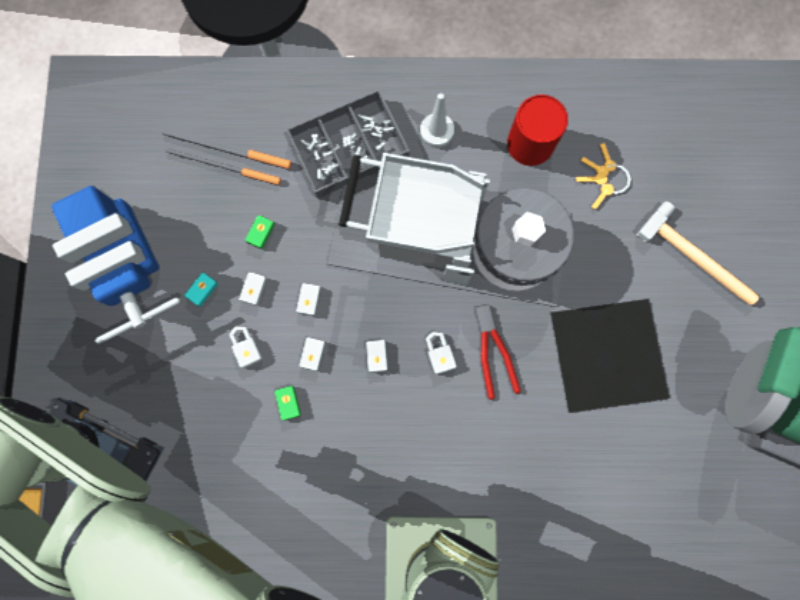

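View pics/side0.png

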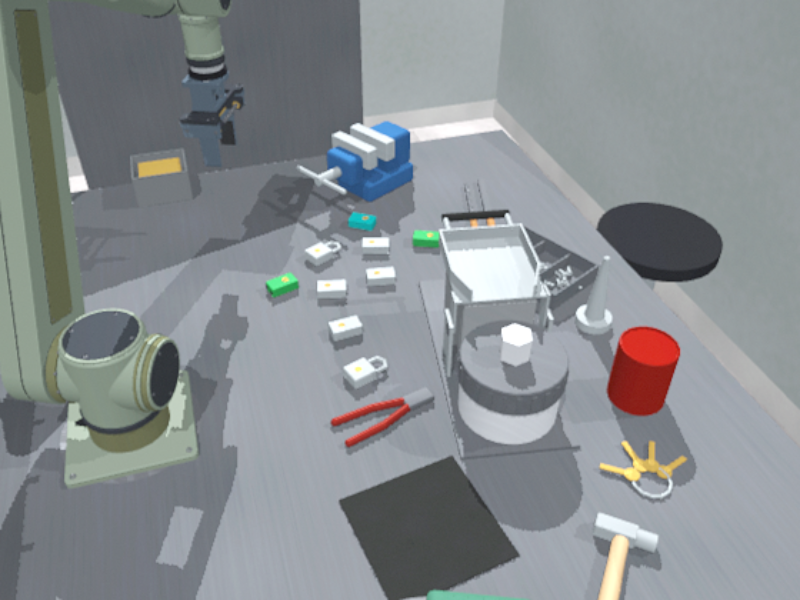

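The top view (800×600) shows four steel bodies without a shackle, at (253,289), (308,299), (312,354) and (377,355). The look-alikes are green at (260,232) and (288,403), and turquoise at (200,289). The finished padlocks are at (244,347) and (440,353). The cap knob is at (528,228), the mat at (610,355) and the tray bar at (350,192). Next I measure these and take a confirming crop.

```bash
cat >> h.py <<'E'
def cloud(name,d):
    p=env.camera_params(name);K=np.array(p['camera_matrix']);T=np.array(p['cam_to_world'])
    v,u=np.mgrid[:d.shape[0],:d.shape[1]]
    c=np.stack([(u-K[0,2])/K[0,0]*d,-(v-K[1,2])/K[1,1]*d,-d],-1)
    W=c@T[:3,:3].T+T[:3,3]; W[d<=0]=np.nan
    return W
def rect(P):
    (c,(a,b),t)=cv2.minAreaRect(P[:,:2].astype(np.float32))
    if a<b:a,b,t=b,a,t+90
    return np.round([*c,a,b,(t+90)%180-90],1)
E
cat > m.py <<'E'
from h import *
np.set_printoptions(precision=1,suppress=True)
def blocks(n,im,d):
    W=cloud(n,d);hsv=cv2.cvtColor(im,cv2.COLOR_BGR2HSV)
    m=((W[...,2]>12)&(W[...,2]<34)&(W[...,0]>200)&(W[...,0]<680)&(W[...,1]>-80)&(W[...,1]<480)).astype(np.uint8)
    k,l,s,c=cv2.connectedComponentsWithStats(m)
    for i in range(1,k):
        if s[i,4]<40: continue
        q=l==i;P=W[q];t=P[np.abs(P[:,2]-np.nanmedian(P[:,2]))<6]
        print(n,'px',c[i],'n',s[i,4],'z',np.median(t[:,2]),'rect',rect(t),'hsv',np.median(hsv[q],0))
if __name__=='__main__':
    for n in('top','side'):
        f=np.load(f'pics/{n}0.npz');blocks(n,f['im'],f['d'])
E
python3 - <<'E'
import m
from h import *
np.set_printoptions(precision=1,suppress=True)
for n in('top','side'):
    f=np.load(f'pics/{n}0.npz');im,d=f['im'],f['d'];m.blocks(n,im,d);W=cloud(n,d)
    # knob top, cap top
    R=(W[...,0]>450)&(W[...,0]<800)&(W[...,1]<60)&(W[...,1]>-150)
    z=W[...,2]
    h=np.histogram(z[R],bins=np.arange(0,220,4));print(n,[(int(b),int(a)) for a,b in zip(*h) if a>25])
    k=R&(z>168)&(z<180)&(im.min(-1)>150);  P=W[k]; 
    print('knobtop',k.sum(),rect(P),np.median(P[:,2]))
    k=R&(z>122)&(z<140)&(im.max(-1)<140);P=W[k];print('cap',k.sum(),rect(P),np.median(P[:,2]),cv2.minEnclosingCircle(P[:,:2].astype(np.float32)))
    k=(im.max(-1)<60)&(np.abs(z-3)<8)&(W[...,1]<-60)&(W[...,1]>-400)&(W[...,0]>200)&(W[...,0]<600);P=W[k];print('mat',k.sum(),rect(P),np.median(P[:,2]))
    k=(im.max(-1)<70)&(z>178)&(z<215)&(W[...,0]>450)&(W[...,1]>50)&(W[...,1]<400);P=W[k]
    print('bar',k.sum(),rect(P) if k.sum()>5 else'',np.percentile(P[:,2],[10,50,95]) if k.sum()>5 else '')
f=np.load('pics/top0.npz')['im'];cv2.imwrite('pics/c1.png',cv2.resize(f[140:310,120:390],None,fx=2.9,fy=2.9,interpolation=cv2.INTER_CUBIC))
E
```

```text
top px [181.6 162.4] n 245 z 21.85747704112555 rect [656.  367.   58.8  37.2 -24.6] hsv [ 67. 163. 239.]
top px [289.1 182. ] n 86 z 23.72488410803203 rect [598.8  60.1 131.3   2.8  79.7] hsv [102.  12.  88.]
top px [143.9 200.4] n 151 z 21.646195190578965 rect [535.3 465.9  63.6  29.   -6.1] hsv [ 90. 189. 191.]
top px [176.9 201.4] n 274 z 21.234686054823896 rect [539.1 374.7  60.   36.4 -16. ] hsv [ 96.   5. 251.]
top px [215.8 209.2] n 273 z 21.920729445563893 rect [518.4 262.6  59.7  35.9  -9.7] hsv [ 96.   5. 251.]
top px [171.7 244. ] n 337 z 23.28872588178706 rect [423.5 385.9  77.8  44.2  25.4] hsv [ 96.   5. 251.]
top px [308.6 248.5] n 337 z 23.417913463803757 rect [416.6   1.4  78.9  43.6  18.4] hsv [ 96.   6. 250.]
top px [218.4 247.4] n 283 z 21.425103902357705 rect [409.5 251.7  59.7  36.6 -12.9] hsv [ 98.   5. 251.]
top px [263.7 248.7] n 277 z 22.065676997755304 rect [407.1 124.6  59.9  35.9   5.8] hsv [ 96.   6. 249.]
top px [201.3 281.8] n 292 z 21.684686887316957 rect [313.8 295.7  59.8  36.1  16.2] hsv [ 67. 160. 241.]
top [(0, 1270), (4, 608), (8, 270), (12, 153
[... 1726 characters left out ...]
. ] hsv [ 98.  16. 254.]
side [(0, 937), (4, 344), (8, 156), (12, 151), (16, 30), (32, 40), (88, 26), (92, 29), (96, 28), (100, 47), (104, 53), (108, 61), (112, 67), (116, 107), (120, 127), (124, 479), (128, 681), (132, 104), (136, 87), (140, 68), (144, 84), (148, 85), (152, 120), (156, 41), (160, 49), (164, 934), (168, 752), (172, 121), (176, 40), (180, 39), (184, 42), (188, 51), (192, 91)]
knobtop 820 [646.9 -43.6 217.5 168.4  85.3] 169.26888306187146
cap 375 [636.9 -88.7 169.8 158.6 -12.8] 128.42132566176122 ((632.4887084960938, -95.09603881835938), 107.94166564941406)
mat 33 [ 509.7 -309.1   63.3    6.6  -80.3] 2.871355624234184
bar 176 [684.  166.  126.5  18.6 -10.2] [190.5 194.7 199. ]
```

View pics/c1.png

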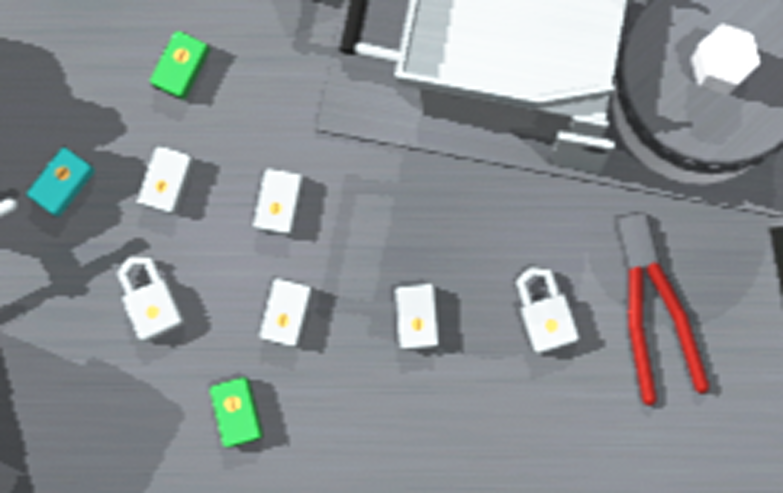

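The crop confirms it. The four plain steel blocks in the crop at (164,180), (278,200), (286,312) and (417,315) have no shackle and are grey-white, so they are locks A–D. The coloured blocks and the two shackled ones are excluded. Now the cap, knob, mat and tray in more detail.

```bash
python3 - <<'E'
from h import *
np.set_printoptions(precision=1,suppress=True)
allk=[]
for n in('top','side'):
    f=np.load(f'pics/{n}0.npz');im,d=f['im'],f['d'];W=cloud(n,d);z=W[...,2]
    c=np.array([628,-95.])
    r=np.hypot(W[...,0]-c[0],W[...,1]-c[1])
    k=(r<45)&(z>164)&(z<182);P=W[k];print(n,'knob',k.sum(),rect(P),np.median(P[:,2]),P.mean(0))
    hull=cv2.convexHull(P[:,:2].astype(np.float32));per=cv2.arcLength(hull,True)
    print(' hex',cv2.approxPolyDP(hull,0.06*per,True)[:,0].round(1).tolist())
    # fit hexagon: min over angle of extents
    best=[]
    for a in range(0,60):
        e=[np.ptp(P[:,:2]@[np.cos(np.radians(a+o)),np.sin(np.radians(a+o))]) for o in(0,60,120)];best.append(sum(e)/3)
    o=np.argsort(best)[:5];print(' flat normals(a mod 60)',o,np.array(best)[o])
    k=(r<110)&(z>120)&(z<139);P=W[k];print(' cap',k.sum(),np.median(P[:,2]),cv2.minEnclosingCircle(P[:,:2].astype(np.float32)))
    k=(im.max(-1)<75)&(np.abs(z-3)<10)&(W[...,1]<-200)&(W[...,1]>-460)&(W[...,0]>270)&(W[...,0]<560)
    k=cv2.morphologyEx(k.astype(np.uint8),cv2.MORPH_OPEN,np.ones((5,5)));nn,l,s,cc=cv2.connectedComponentsWithStats(k);i=1+s[1:,4].argmax();P=W[l==i];print(' mat',cc[i],s[i,4],rect(P),np.median(P[:,2]))
    # tray
    y=np.array([.177,.984]);x=np.array([.984,-.177]);h=np.array([683.5,168])
    ty=(W[...,:2]-h)@y;tx=(W[...,:2]-h)@x
    for b in range(-300,20,20):
        q=(ty>b)&(ty<b+20)&(np.abs(tx)<30);t=z[q];print(b,np.round(np.nanpercentile(t,[10,50,90])) if q.sum() else '',end=';')
    print()
    q=(ty<-60)&(ty>-190)&(z>187)&(z<202)&(abs(tx)<100);P=np.c_[tx[q],ty[q]];print(' walls tx',np.percentile(P[:,0],[2,98]),P.min(0),P.max(0))
E
```

```text
top knob 69 [627.7 -94.8  86.7  34.3  87.2] 172.43093764756713 [ 627.4 -121.1  171.7]
 hex [[641.4000244140625, -52.099998474121094], [625.9000244140625, -52.099998474121094], [614.2999877929688, -137.39999389648438], [642.9000244140625, -135.1999969482422]]
 flat normals(a mod 60) [57 48 56 49 55] [68.1 68.1 68.1 68.2 68.2]
 cap 2463 128.9537164708638 ((628.10546875, -95.15756225585938), 109.7527847290039)
 mat [426.2 248.8] 4938 [ 416.6 -334.8  201.5  201.   -81.4] 3.1435456161472075
-300 [126. 129. 133.];-280 [127. 129. 132.];-260 [ 36. 128. 132.];-240 [  7. 130. 170.];-220 [165. 168. 171.];-200 [165. 168. 171.];-180 [165. 168. 170.];-160 [165. 168. 170.];-140 [165. 168. 170.];-120 [165. 168. 171.];-100 [165. 168. 171.];-80 [165. 168. 171.];-60 [166. 169. 194.];-40 [3. 7. 9.];-20 [  4.   8. 197.];0 [  4.   9. 198.];
 walls tx [-78.7  79.8] [ -79. -190.] [ 80.6 -60.2]
side knob 63 [632.5 -95.8  89.5  35.4  80.2] 171.72851232591188 [ 630.4 -111.9  171.1]
 hex [[622.2000122070312, -51.400001525878906], [612.9000244140625, -137.3000030517578], [643.5999755859375, -135.89999389648438], [653.5, -58.5]]
 flat normals(a mod 60) [51 52 50 53 49] [69.9 69.9 69.9 70.1 70.3]
 cap 2365 128.58520594236177 ((627.5695190429688, -95.40599822998047), 109.74053955078125)Traceback (most recent call last):
  File "<stdin>", line 18, in <module>
ValueError: attempt to get argmax of an empty sequence
```

```bash
cat > knob.py <<'E'
from h import *
from scipy.optimize import minimize
def knob(n,im,d,c0,zt):
    W=cloud(n,d);z=W[...,2];c=np.array(c0[:2])
    for _ in range(3):
        r=np.hypot(W[...,0]-c[0],W[...,1]-c[1]);k=(r<32)&(abs(z-zt)<8);P=W[k][:,:2];c=P.mean(0)
    hull=cv2.convexHull(P.astype(np.float32))[:,0]
    e=[sum(np.ptp(P@[np.cos(np.radians(a+o)),np.sin(np.radians(a+o))]) for o in(0,60,120))/3 for a in range(60)]
    o=np.argsort(e)[:4];a=o[0]
    mid=[ (np.ptp(P@[np.cos(np.radians(a+o)),np.sin(np.radians(a+o))])) for o in(0,60,120)]
    print(n,'knob',k.sum(),'c',c.round(1),cv2.minEnclosingCircle(hull),'z',np.median(z[k]).round(1),'normals',o,np.array(e)[o].round(1),np.round(mid,1))
    q=(abs(z-zt+43)<7)&(np.hypot(W[...,0]-c[0],W[...,1]-c[1])<96);Q=W[q];print(' cap',q.sum(),cv2.minEnclosingCircle(Q[:,:2].astype(np.float32)),np.median(Q[:,2]))
E
python3 - <<'E'
from knob import *
np.set_printoptions(precision=1,suppress=True)
for n,px in(('top',(370,160)),('side',(362,241))):
    f=np.load(f'pics/{n}0.npz');im,d=f['im'],f['d']
    p=pw(n,d,*px);print(p);knob(n,im,d,p,173)
n='side';f=np.load(f'pics/{n}0.npz');im,d=f['im'],f['d'];W=cloud(n,d);z=W[...,2]
print(im[365,300])
k=(im.max(-1)<80)&(np.abs(z-3)<10)&(W[...,1]<-180)&(W[...,1]>-480)&(W[...,0]>250)&(W[...,0]<580);P=W[k];print(k.sum(),rect(P),np.median(P[:,2]))
E
```

```text
[ 621.9 -147.4  174.5]
top knob 295 c [ 626.4 -150.5] ((626.8807373046875, -150.798583984375), 27.33948516845703) z 172.9 normals [41 42 40 43] [47.3 47.3 47.3 47.4] [46.6 47.8 47.6]
 cap 3066 ((625.77392578125, -150.8848419189453), 90.32914733886719) 129.01491819199077
[ 619.8 -171.4  172.7]
side knob 290 c [ 625.6 -153.6] ((626.5711669921875, -150.15814208984375), 26.76227378845215) z 172.3 normals [43 44 45 42] [48.6 48.6 48.7 48.7] [50.6 48.6 46.7]
 cap 2742 ((625.8389282226562, -151.66946411132812), 91.23210906982422) 128.5289335033777
[74 76 74]
7126 [ 417.3 -333.6  201.5  201.5  -81.5] 2.341669555942701
```

```bash
cat > go.py <<'E'
import sys
from h import *
np.set_printoptions(precision=1,suppress=True)
from scipy.spatial.transform import Rotation as Ro
s=env.state();x,y,z,yaw=map(float,sys.argv[1:5])
R=Ro.from_euler('xyz',s['ee_rot'],degrees=True).as_matrix()
cy=np.degrees(np.arctan2(R[1,0],R[0,0]))
d=R.T@(np.array([x,y,z])-s['ee_pos'])/1000
print('t',round(s['time_s'],2),'pos',s['ee_pos'],'rot',s['ee_rot'],'q',s['qpos'],'F',s['force'],'w',round(s['gripper_width'],1))
print('shift',d.round(4),'roll',round(-(yaw-cy),1),'-> per 8:',(d/8).round(4))
E
python3 go.py 626.4 -150.8 280 -138
python3 - <<'E'
from h import *
for n,px in(('top',[(378,80),(308,78)]),('side',[(451,240),(423,187)])):
    d=np.load(f'pics/{n}0.npz')['d']
    for p in px: print(n,p,pw(n,d,*p).round())
E
```

```text
t 0.1 pos [243.  520.6 181.1] rot [-180.     0.1   65. ] q [63.8 18.3 89.7 -0.  72.  -1.1] F [-0.5  0.7 -0.9] w 91.2
shift [-0.4  0.6 -0.1] roll 203.0 -> per 8: [-0.1  0.1 -0. ]
top (378, 80) [ 866. -186.  118.]
top (308, 78) [873.   7. 113.]
side (451, 240) [ 856. -179.  118.]
side (423, 187) [878.   2. 144.]
```

```bash
sed -i "s/print('shift',d.round(4)/print('shift',d.round(4).tolist()/; s/(d\/8).round(4))/(d\/8).round(4).tolist())/" go.py
python3 -m pendant '[{"xyz":[0,0,-0.06],"roll":10,"jaw":0},{"xyz":[-0.03,0.04,-0.1],"roll":20,"jaw":0},{"xyz":[-0.06,0.085,-0.1],"roll":30,"jaw":0},{"xyz":[-0.095,0.135,-0.1],"roll":40,"jaw":0},{"xyz":[-0.13,0.185,-0.1],"roll":50,"jaw":0},{"xyz":[-0.165,0.235,-0.1],"roll":60,"jaw":0},{"xyz":[-0.2,0.285,-0.1],"roll":70,"jaw":0},{"xyz":[-0.235,0.335,-0.1],"roll":80,"jaw":0}]'; python3 go.py 626.4 -150.8 240 -138
```

```text
time_s: 1.1
ee_pos: [447.9, 164.5, 281.7]
ee_rot: [-180.0, 0.0, -15.4]
force: [0.9, -0.1, -0.8]
gripper_width: 91.0
t 1.1 pos [447.9 164.5 281.7] rot [-180.     0.   -15.4] q [18.8  6.5 91.   0.  82.6 34.1] F [ 0.9 -0.1 -0.8] w 91.0
shift [0.2556, 0.2568, 0.0416] roll 122.6 -> per 8: [0.032, 0.0321, 0.0052]
```

```bash
python3 -m pendant '[{"xyz":[0.035,0.035,0],"roll":10,"jaw":0},{"xyz":[0.07,0.07,0],"roll":20,"jaw":0},{"xyz":[0.105,0.105,0],"roll":30,"jaw":0},{"xyz":[0.14,0.14,0],"roll":40,"jaw":0},{"xyz":[0.175,0.175,0],"roll":50,"jaw":0},{"xyz":[0.21,0.21,0.01],"roll":60,"jaw":0},{"xyz":[0.24,0.24,0.025],"roll":70,"jaw":0},{"xyz":[0.256,0.257,0.04],"roll":80,"jaw":0}]'; python3 go.py 626.4 -150.8 200 -138
```

```text
time_s: 2.1
ee_pos: [628.5, -150.2, 240.3]
ee_rot: [179.9, 0.0, -95.5]
force: [-0.6, 1.1, 0.3]
gripper_width: 91.0
t 2.1 pos [ 628.5 -150.2  240.3] rot [179.9   0.  -95.5] q [-14.5  23.5  73.4  -0.   83.2  81. ] F [-0.6  1.1  0.3] w 91.0
shift [0.0008, 0.002, 0.0403] roll 42.5 -> per 8: [0.0001, 0.0002, 0.005]
```

```bash
python3 -m pendant '[{"xyz":[0.001,0.002,0.01],"roll":10,"jaw":0},{"xyz":[0.001,0.002,0.02],"roll":20,"jaw":0},{"xyz":[0.001,0.002,0.03],"roll":30,"jaw":0},{"xyz":[0.001,0.002,0.04],"roll":38,"jaw":0},{"xyz":[0.001,0.002,0.045],"roll":42.5,"jaw":0},{"xyz":[0.001,0.002,0.045],"roll":42.5,"jaw":0},{"xyz":[0.001,0.002,0.045],"roll":42.5,"jaw":0},{"xyz":[0.001,0.002,0.045],"roll":42.5,"jaw":0}]'; python3 go.py 626.4 -150.8 135 -138
python3 - <<'E'
from h import *
im,d=snap('side')
cv2.imwrite('pics/k1.png',cv2.resize(im[110:320,250:530],None,fx=2.8,fy=2.8,interpolation=cv2.INTER_CUBIC))
E
```

```text
time_s: 3.1
ee_pos: [626.1, -149.1, 197.2]
ee_rot: [-180.0, 0.0, -137.5]
force: [-0.6, 0.5, -0.7]
gripper_width: 91.2
t 3.1 pos [ 626.1 -149.1  197.2] rot [-180.     0.  -137.5] q [-14.4  24.1  78.5   0.   77.4 123.1] F [-0.6  0.5 -0.7] w 91.2
shift [0.0009, -0.0015, 0.0622] roll 0.5 -> per 8: [0.0001, -0.0002, 0.0078]
```

View pics/k1.png

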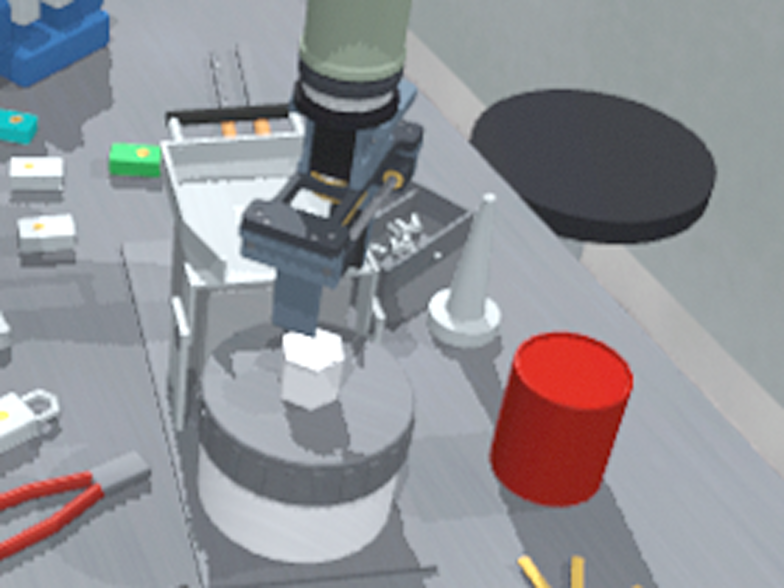

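The open gripper is centred above the knob (crop 315,365), with its jaws across two flats. I go down and grip.

```bash
python3 -m pendant '[{"xyz":[0.001,-0.0015,0.02],"roll":0.5,"jaw":0},{"xyz":[0.001,-0.0015,0.04],"roll":0.5,"jaw":0},{"xyz":[0.001,-0.0015,0.055],"roll":0.5,"jaw":0},{"xyz":[0.001,-0.0015,0.062],"roll":0.5,"jaw":0.2},{"xyz":[0.001,-0.0015,0.062],"roll":0.5,"jaw":1},{"xyz":[0.001,-0.0015,0.062],"roll":0.5,"jaw":1},{"xyz":[0.001,-0.0015,0.062],"roll":0.5,"jaw":1},{"xyz":[0.001,-0.0015,0.062],"roll":0.5,"jaw":1}]' 45; python3 go.py 626.4 -150.8 135 -138
```

```text
time_s: 4.15
ee_pos: [626.8, -150.7, 135.4]
ee_rot: [-179.9, 0.1, -138.0]
force: [0.5, 0.3, 0.5]
gripper_width: 45.4
t 4.15 pos [ 626.8 -150.7  135.4] rot [-179.9    0.1 -138. ] q [-14.6  26.2  84.    0.   69.6 123.5] F [0.5 0.3 0.5] w 45.4
shift [0.0004, 0.0002, 0.0004] roll -0.0 -> per 8: [0.0001, 0.0, 0.0001]
```

Gripped at 45.4 mm, which fits the 46 mm flats. Each 80° turn goes with a 2.2 mm rise.

```bash
python3 -m pendant '[{"xyz":[0,0,-0.0003],"roll":-10,"jaw":1},{"xyz":[0,0,-0.0006],"roll":-20,"jaw":1},{"xyz":[0,0,-0.0009],"roll":-30,"jaw":1},{"xyz":[0,0,-0.0012],"roll":-40,"jaw":1},{"xyz":[0,0,-0.0014],"roll":-50,"jaw":1},{"xyz":[0,0,-0.0017],"roll":-60,"jaw":1},{"xyz":[0,0,-0.002],"roll":-70,"jaw":1},{"xyz":[0,0,-0.0022],"roll":-80,"jaw":1}]'; python3 go.py 626.4 -150.8 135 -58
```

```text
time_s: 5.15
ee_pos: [626.8, -150.3, 137.6]
ee_rot: [-179.9, 0.0, -57.8]
force: [-0.4, 1.2, 1.5]
gripper_width: 45.2
t 5.15 pos [ 626.8 -150.3  137.6] rot [-179.9    0.   -57.8] q [-14.6  26.1  83.8   0.1  69.9  43.2] F [-0.4  1.2  1.5] w 45.2
shift [0.0002, 0.0006, 0.0026] roll 0.2 -> per 8: [0.0, 0.0001, 0.0003]
```

```bash
python3 -m pendant '[{"xyz":[0,0,-0.0003],"roll":-10,"jaw":1},{"xyz":[0,0,-0.0006],"roll":-20,"jaw":1},{"xyz":[0,0,-0.0009],"roll":-30,"jaw":1},{"xyz":[0,0,-0.0012],"roll":-40,"jaw":1},{"xyz":[0,0,-0.0014],"roll":-50,"jaw":1},{"xyz":[0,0,-0.0017],"roll":-60,"jaw":1},{"xyz":[0,0,-0.002],"roll":-70,"jaw":1},{"xyz":[0,0,-0.0022],"roll":-80,"jaw":1}]'; python3 -m pendant '[{"xyz":[0,0,-0.0003],"roll":-10,"jaw":1},{"xyz":[0,0,-0.0006],"roll":-20,"jaw":1},{"xyz":[0,0,-0.0009],"roll":-30,"jaw":1},{"xyz":[0,0,-0.0012],"roll":-40,"jaw":1},{"xyz":[0,0,-0.0014],"roll":-50,"jaw":1},{"xyz":[0,0,-0.0017],"roll":-60,"jaw":1},{"xyz":[0,0,-0.002],"roll":-70,"jaw":1},{"xyz":[0,0,-0.0022],"roll":-80,"jaw":1}]'; python3 go.py 626.4 -150.8 142 102
```

```text
time_s: 6.15
ee_pos: [626.0, -150.5, 139.8]
ee_rot: [-180.0, -0.0, 22.2]
force: [-0.9, 2.5, 2.5]
gripper_width: 45.3
time_s: 7.15
ee_pos: [626.3, -151.0, 142.1]
ee_rot: [180.0, 0.0, 102.2]
force: [0.1, 0.4, 1.6]
gripper_width: 45.3
t 7.15 pos [ 626.3 -151.   142.1] rot [180.    0.  102.2] q [ -14.6   26.    83.5    0.    70.5 -116.8] F [0.1 0.4 1.6] w 45.3
shift [0.0001, 0.0001, 0.0001] roll 0.2 -> per 8: [0.0, 0.0, 0.0]
```

```bash
python3 -m pendant '[{"xyz":[0,0,0],"roll":0,"jaw":0.1},{"xyz":[0,0,0],"roll":0,"jaw":0.1},{"xyz":[0,0,0],"roll":0,"jaw":0.1},{"xyz":[0,0,0],"roll":10,"jaw":0.1},{"xyz":[0,0,0],"roll":20,"jaw":0.1},{"xyz":[0,0,0],"roll":30,"jaw":0.1},{"xyz":[0,0,0],"roll":40,"jaw":0.1},{"xyz":[0,0,0],"roll":50,"jaw":0.1}]'
python3 -m pendant '[{"xyz":[0,0,0],"roll":10,"jaw":0.1},{"xyz":[0,0,0],"roll":20,"jaw":0.1},{"xyz":[0,0,0],"roll":30,"jaw":0.1},{"xyz":[0,0,0],"roll":40,"jaw":0.1},{"xyz":[0,0,0],"roll":50,"jaw":0.1},{"xyz":[0,0,0],"roll":60,"jaw":0.1},{"xyz":[0,0,0],"roll":70,"jaw":0.1},{"xyz":[0,0,0],"roll":80,"jaw":0.1}]'
python3 -m pendant '[{"xyz":[0,0,0],"roll":10,"jaw":0.1},{"xyz":[0,0,0],"roll":20,"jaw":0.1},{"xyz":[0,0,0],"roll":30,"jaw":0.1},{"xyz":[0,0,0],"roll":40,"jaw":0.1},{"xyz":[0,0,0],"roll":50,"jaw":0.1},{"xyz":[0,0,0],"roll":60,"jaw":0.1},{"xyz":[0,0,0],"roll":70,"jaw":0.1},{"xyz":[0,0,0],"roll":80,"jaw":0.1}]'; python3 go.py 626.4 -150.8 142 -138
```

```text
time_s: 8.15
ee_pos: [626.2, -150.8, 141.4]
ee_rot: [-180.0, 0.0, 51.6]
force: [-0.5, 0.4, 0.7]
gripper_width: 81.9
time_s: 9.15
ee_pos: [626.2, -150.8, 141.3]
ee_rot: [-180.0, 0.0, -28.4]
force: [0.7, -0.6, 0.2]
gripper_width: 82.4
time_s: 10.15
ee_pos: [626.2, -150.8, 141.3]
ee_rot: [180.0, 0.0, -108.4]
force: [-0.5, -0.1, 0.3]
gripper_width: 81.8
t 10.15 pos [ 626.2 -150.8  141.3] rot [ 180.     0.  -108.4] q [-14.6  26.   83.5   0.   70.5  93.8] F [-0.5 -0.1  0.3] w 81.8
shift [-0.0001, -0.0002, -0.0007] roll 29.6 -> per 8: [-0.0, -0.0, -0.0001]
```

```bash
python3 -m pendant '[{"xyz":[0,0,0],"roll":10,"jaw":0.1},{"xyz":[0,0,0],"roll":20,"jaw":0.1},{"xyz":[0,0,0],"roll":29.6,"jaw":0.1},{"xyz":[0,0,0],"roll":29.6,"jaw":1},{"xyz":[0,0,0],"roll":29.6,"jaw":1},{"xyz":[0,0,0],"roll":29.6,"jaw":1},{"xyz":[0,0,0],"roll":29.6,"jaw":1},{"xyz":[0,0,0],"roll":29.6,"jaw":1}]'
python3 -m pendant '[{"xyz":[0,0,-0.0003],"roll":-10,"jaw":1},{"xyz":[0,0,-0.0006],"roll":-20,"jaw":1},{"xyz":[0,0,-0.0009],"roll":-30,"jaw":1},{"xyz":[0,0,-0.0012],"roll":-40,"jaw":1},{"xyz":[0,0,-0.0014],"roll":-50,"jaw":1},{"xyz":[0,0,-0.0017],"roll":-60,"jaw":1},{"xyz":[0,0,-0.002],"roll":-70,"jaw":1},{"xyz":[0,0,-0.0022],"roll":-80,"jaw":1}]'
python3 -m pendant '[{"xyz":[0,0,-0.0003],"roll":-10,"jaw":1},{"xyz":[0,0,-0.0006],"roll":-20,"jaw":1},{"xyz":[0,0,-0.0009],"roll":-30,"jaw":1},{"xyz":[0,0,-0.0012],"roll":-40,"jaw":1},{"xyz":[0,0,-0.0014],"roll":-50,"jaw":1},{"xyz":[0,0,-0.0017],"roll":-60,"jaw":1},{"xyz":[0,0,-0.002],"roll":-70,"jaw":1},{"xyz":[0,0,-0.0022],"roll":-80,"jaw":1}]'
python3 -m pendant '[{"xyz":[0,0,-0.0003],"roll":-10,"jaw":1},{"xyz":[0,0,-0.0006],"roll":-20,"jaw":1},{"xyz":[0,0,-0.0009],"roll":-30,"jaw":1},{"xyz":[0,0,-0.0012],"roll":-40,"jaw":1},{"xyz":[0,0,-0.0014],"roll":-50,"jaw":1},{"xyz":[0,0,-0.0017],"roll":-60,"jaw":1},{"xyz":[0,0,-0.002],"roll":-70,"jaw":1},{"xyz":[0,0,-0.0022],"roll":-80,"jaw":1}]'; python3 go.py 626.4 -150.8 149 102
```

```text
time_s: 11.15
ee_pos: [626.4, -150.7, 141.4]
ee_rot: [-180.0, 0.0, -137.6]
force: [0.9, 1.4, -0.7]
gripper_width: 45.3
time_s: 12.15
ee_pos: [626.1, -150.9, 143.7]
ee_rot: [180.0, 0.0, -57.3]
force: [0.0, 0.1, -0.0]
gripper_width: 45.1
time_s: 13.15
ee_pos: [626.1, -150.9, 145.9]
ee_rot: [-180.0, -0.0, 22.7]
force: [-0.2, 0.3, -0.2]
gripper_width: 45.3
time_s: 14.15
ee_pos: [626.1, -150.7, 148.1]
ee_rot: [180.0, -0.0, 102.7]
force: [0.4, 0.0, 0.8]
gripper_width: 45.4
t 14.15 pos [ 626.1 -150.7  148.1] rot [180.   -0.  102.7] q [ -14.6   25.7   83.     0.    71.3 -117.2] F [0.4 0.  0.8] w 45.4
shift [-0.0001, 0.0003, -0.0009] roll 0.7 -> per 8: [-0.0, 0.0, -0.0001]
```

```bash
python3 -m pendant '[{"xyz":[0,0,0],"roll":0,"jaw":0.1},{"xyz":[0,0,0],"roll":0,"jaw":0.1},{"xyz":[0,0,0],"roll":0,"jaw":0.1},{"xyz":[0,0,0],"roll":10,"jaw":0.1},{"xyz":[0,0,0],"roll":20,"jaw":0.1},{"xyz":[0,0,0],"roll":30,"jaw":0.1},{"xyz":[0,0,0],"roll":40,"jaw":0.1},{"xyz":[0,0,0],"roll":50,"jaw":0.1}]'
python3 -m pendant '[{"xyz":[0,0,0],"roll":10,"jaw":0.1},{"xyz":[0,0,0],"roll":20,"jaw":0.1},{"xyz":[0,0,0],"roll":30,"jaw":0.1},{"xyz":[0,0,0],"roll":40,"jaw":0.1},{"xyz":[0,0,0],"roll":50,"jaw":0.1},{"xyz":[0,0,0],"roll":60,"jaw":0.1},{"xyz":[0,0,0],"roll":70,"jaw":0.1},{"xyz":[0,0,0],"roll":80,"jaw":0.1}]'
python3 -m pendant '[{"xyz":[0,0,0],"roll":10,"jaw":0.1},{"xyz":[0,0,0],"roll":20,"jaw":0.1},{"xyz":[0,0,0],"roll":30,"jaw":0.1},{"xyz":[0,0,0],"roll":40,"jaw":0.1},{"xyz":[0,0,0],"roll":50,"jaw":0.1},{"xyz":[0,0,0],"roll":60,"jaw":0.1},{"xyz":[0,0,0],"roll":70,"jaw":0.1},{"xyz":[0,0,0],"roll":80,"jaw":0.1}]'
python3 -m pendant '[{"xyz":[0,0,0],"roll":10,"jaw":0.1},{"xyz":[0,0,0],"roll":20,"jaw":0.1},{"xyz":[0,0,0],"roll":30,"jaw":0.1},{"xyz":[0,0,0],"roll":30,"jaw":1},{"xyz":[0,0,0],"roll":30,"jaw":1},{"xyz":[0,0,0],"roll":30,"jaw":1},{"xyz":[0,0,0],"roll":30,"jaw":1},{"xyz":[0,0,0],"roll":30,"jaw":1}]'; python3 go.py 626.4 -150.8 149 -138
```

```text
time_s: 15.15
ee_pos: [626.2, -150.8, 148.0]
ee_rot: [-180.0, -0.0, 52.0]
force: [-1.0, -0.4, -0.6]
gripper_width: 82.3
time_s: 16.15
ee_pos: [626.2, -150.8, 148.0]
ee_rot: [-180.0, 0.0, -28.0]
force: [-1.3, 0.3, 0.7]
gripper_width: 81.7
time_s: 17.15
ee_pos: [626.2, -150.8, 148.0]
ee_rot: [180.0, 0.0, -108.0]
force: [-0.4, -0.4, 0.7]
gripper_width: 81.8
time_s: 18.15
ee_pos: [625.9, -151.0, 148.0]
ee_rot: [180.0, -0.0, -137.6]
force: [-1.0, -0.9, 0.9]
gripper_width: 45.6
t 18.15 pos [ 625.9 -151.   148. ] rot [ 180.    -0.  -137.6] q [-14.6  25.7  83.   -0.   71.3 123. ] F [-1.  -0.9  0.9] w 45.6
shift [-0.0005, -0.0002, -0.001] roll 0.4 -> per 8: [-0.0001, -0.0, -0.0001]
```

```bash
python3 -m pendant '[{"xyz":[0,0,-0.0003],"roll":-10,"jaw":1},{"xyz":[0,0,-0.0006],"roll":-20,"jaw":1},{"xyz":[0,0,-0.0009],"roll":-30,"jaw":1},{"xyz":[0,0,-0.0012],"roll":-40,"jaw":1},{"xyz":[0,0,-0.0014],"roll":-50,"jaw":1},{"xyz":[0,0,-0.0017],"roll":-60,"jaw":1},{"xyz":[0,0,-0.002],"roll":-70,"jaw":1},{"xyz":[0,0,-0.0022],"roll":-80,"jaw":1}]'
python3 -m pendant '[{"xyz":[0,0,-0.0003],"roll":-10,"jaw":1},{"xyz":[0,0,-0.0006],"roll":-20,"jaw":1},{"xyz":[0,0,-0.0009],"roll":-30,"jaw":1},{"xyz":[0,0,-0.0012],"roll":-40,"jaw":1},{"xyz":[0,0,-0.0014],"roll":-50,"jaw":1},{"xyz":[0,0,-0.0017],"roll":-60,"jaw":1},{"xyz":[0,0,-0.002],"roll":-70,"jaw":1},{"xyz":[0,0,-0.0022],"roll":-80,"jaw":1}]'
python3 -m pendant '[{"xyz":[0,0,-0.0003],"roll":-10,"jaw":1},{"xyz":[0,0,-0.0006],"roll":-20,"jaw":1},{"xyz":[0,0,-0.0009],"roll":-30,"jaw":1},{"xyz":[0,0,-0.0012],"roll":-40,"jaw":1},{"xyz":[0,0,-0.0014],"roll":-50,"jaw":1},{"xyz":[0,0,-0.0017],"roll":-60,"jaw":1},{"xyz":[0,0,-0.002],"roll":-70,"jaw":1},{"xyz":[0,0,-0.0022],"roll":-80,"jaw":1}]'; python3 go.py 626.4 -150.8 230 102
```

```text
time_s: 19.15
ee_pos: [626.4, -150.7, 150.2]
ee_rot: [-180.0, 0.0, -57.3]
force: [0.1, 1.1, 1.1]
gripper_width: 45.6
time_s: 20.15
ee_pos: [626.3, -150.6, 152.5]
ee_rot: [-180.0, -0.0, 22.7]
force: [-0.6, -0.4, 0.2]
gripper_width: 45.3
time_s: 21.15
ee_pos: [626.3, -150.7, 154.7]
ee_rot: [180.0, -0.0, 102.7]
force: [-0.4, 0.2, 0.6]
gripper_width: 45.8
t 21.15 pos [ 626.3 -150.7  154.7] rot [180.   -0.  102.7] q [ -14.6   25.5   82.4    0.    72.1 -117.2] F [-0.4  0.2  0.6] w 45.8
shift [-0.0001, 0.0001, -0.0753] roll 0.7 -> per 8: [-0.0, 0.0, -0.0094]
```

Now I lift straight up gently, to check that the cap is free.

```bash
python3 -m pendant '[{"xyz":[0,0,-0.003],"roll":0,"jaw":1},{"xyz":[0,0,-0.006],"roll":0,"jaw":1},{"xyz":[0,0,-0.01],"roll":0,"jaw":1},{"xyz":[0,0,-0.015],"roll":0,"jaw":1},{"xyz":[0,0,-0.02],"roll":0,"jaw":1},{"xyz":[0,0,-0.025],"roll":0,"jaw":1},{"xyz":[0,0,-0.03],"roll":0,"jaw":1},{"xyz":[0,0,-0.035],"roll":0,"jaw":1}]'; python3 go.py 626.4 -150.8 230 102; python3 - <<'E'
from knob import *
im,d=snap('side');knob('side',im,d,(626,-151),173+54)
cv2.imwrite('pics/k2.png',cv2.resize(im[110:320,250:530],None,fx=2.5,fy=2.5,interpolation=cv2.INTER_CUBIC))
E
```

```text
time_s: 22.15
ee_pos: [626.2, -150.8, 190.0]
ee_rot: [180.0, -0.0, 102.4]
force: [0.4, -0.4, -5.1]
gripper_width: 45.4
t 22.15 pos [ 626.2 -150.8  190. ] rot [180.   -0.  102.4] q [ -14.6   24.4   79.1    0.    76.5 -116.9] F [ 0.4 -0.4 -5.1] w 45.4
shift [-0.0, 0.0002, -0.04] roll 0.4 -> per 8: [-0.0, 0.0, -0.005]
side knob 218 c [ 616.8 -146.8] ((619.0829467773438, -147.43031311035156), 28.693605422973633) z 227.6 normals [31 30 29 32] [46.1 46.1 46.2 46.3] [48.  53.3 37.1]
 cap 2582 ((626.125, -153.3555145263672), 90.33756256103516) 183.91363815609247
```

View pics/k2.png

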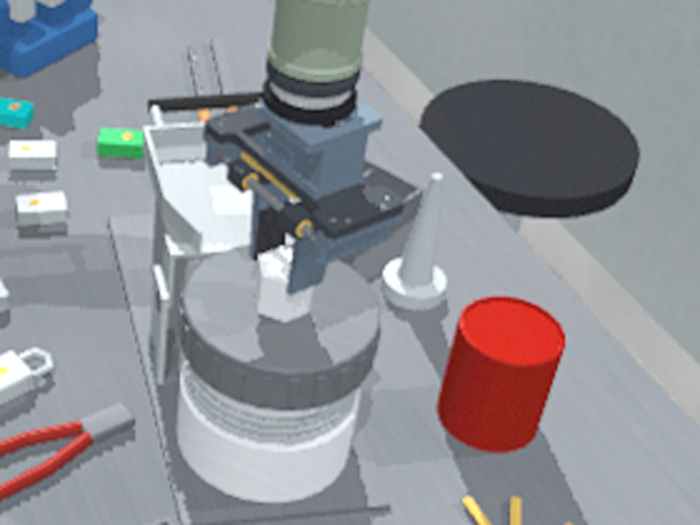

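The crop shows the cap raised clear of the threaded neck. The force is −5 N, which is its weight, and the foot is at z ≈ 135, above the 120 rim. I carry it to the mat.

```bash
python3 -m pendant '[{"xyz":[0,0,-0.02],"roll":0,"jaw":1},{"xyz":[-0.008,-0.0145,-0.04],"roll":8,"jaw":1},{"xyz":[-0.028,-0.05,-0.04],"roll":16,"jaw":1},{"xyz":[-0.052,-0.094,-0.04],"roll":24,"jaw":1},{"xyz":[-0.077,-0.14,-0.04],"roll":32,"jaw":1},{"xyz":[-0.103,-0.187,-0.04],"roll":40,"jaw":1},{"xyz":[-0.126,-0.229,-0.02],"roll":50,"jaw":1},{"xyz":[-0.134,-0.2435,0],"roll":60,"jaw":1}]'; python3 go.py 417 -334.2 60 42
```

```text
time_s: 23.2
ee_pos: [414.9, -335.5, 189.8]
ee_rot: [179.9, 0.0, 41.9]
force: [-0.9, -0.3, -5.2]
gripper_width: 45.1
t 23.2 pos [ 414.9 -335.5  189.8] rot [179.9   0.   41.9] q [-40.2  14.3  94.3  -0.   71.4 -82. ] F [-0.9 -0.3 -5.2] w 45.1
shift [0.0025, 0.0002, 0.1298] roll -0.1 -> per 8: [0.0003, 0.0, 0.0162]
```

```bash
python3 -m pendant '[{"xyz":[0.002,0,0.02],"roll":0,"jaw":1},{"xyz":[0.002,0,0.045],"roll":0,"jaw":1},{"xyz":[0.002,0,0.07],"roll":0,"jaw":1},{"xyz":[0.002,0,0.09],"roll":0,"jaw":1},{"xyz":[0.002,0,0.105],"roll":0,"jaw":1},{"xyz":[0.002,0,0.115],"roll":0,"jaw":1},{"xyz":[0.002,0,0.12],"roll":0,"jaw":1},{"xyz":[0.002,0,0.12],"roll":0,"jaw":1}]'; python3 go.py 417 -334.2 60 42; python3 - <<'E'
from h import *
for n in ('side','top'):
    im,d=snap(n);W=cloud(n,d);z=W[...,2];q=(np.hypot(W[...,0]-416,W[...,1]+334)<96)&(z>50)&(z<68);Q=W[q];print(n,q.sum(),cv2.minEnclosingCircle(Q[:,:2].astype(np.float32)),np.median(Q[:,2]))
E
```

```text
time_s: 24.2
ee_pos: [418.7, -332.6, 69.7]
ee_rot: [180.0, -0.0, 42.4]
force: [-0.5, -0.2, -4.9]
gripper_width: 45.4
t 24.2 pos [ 418.7 -332.6   69.7] rot [180.   -0.   42.4] q [-39.7  20.3 104.3   0.   55.4 -82.1] F [-0.5 -0.2 -4.9] w 45.4
shift [-0.0023, 0.0, 0.0097] roll 0.4 -> per 8: [-0.0003, 0.0, 0.0012]
side 3803 ((418.91033935546875, -336.1797790527344), 91.06993865966797) 63.17126558301243
top 1488 ((419.05194091796875, -331.288330078125), 90.51568603515625) 64.08698370258594
```

```bash
python3 -m pendant '[{"xyz":[-0.002,0,0.004],"roll":0,"jaw":1},{"xyz":[-0.002,0,0.007],"roll":0,"jaw":1},{"xyz":[-0.002,0,0.009],"roll":0,"jaw":1},{"xyz":[-0.002,0,0.01],"roll":0,"jaw":1},{"xyz":[-0.002,0,0.011],"roll":0,"jaw":1},{"xyz":[-0.002,0,0.0115],"roll":0,"jaw":1},{"xyz":[-0.002,0,0.012],"roll":0,"jaw":1},{"xyz":[-0.002,0,0.012],"roll":0,"jaw":1}]'; python3 go.py 417 -334.2 60 42
```

```text
time_s: 25.3
ee_pos: [417.1, -333.9, 57.7]
ee_rot: [180.0, -0.0, 42.4]
force: [-0.2, -0.2, -5.0]
gripper_width: 44.9
t 25.3 pos [ 417.1 -333.9   57.7] rot [180.   -0.   42.4] q [-39.9  21.1 105.2   0.   53.7 -82.3] F [-0.2 -0.2 -5. ] w 44.9
shift [-0.0003, 0.0001, -0.0023] roll 0.4 -> per 8: [-0.0, 0.0, -0.0003]
```

Still hanging, at −5 N, so I lower it to contact.

```bash
python3 -m pendant '[{"xyz":[0,0,0.0004],"roll":0,"jaw":1},{"xyz":[0,0,0.0008],"roll":0,"jaw":1},{"xyz":[0,0,0.0012],"roll":0,"jaw":1},{"xyz":[0,0,0.0016],"roll":0,"jaw":1},{"xyz":[0,0,0.002],"roll":0,"jaw":1},{"xyz":[0,0,0.002],"roll":0,"jaw":1},{"xyz":[0,0,0.002],"roll":0,"jaw":1},{"xyz":[0,0,0.002],"roll":0,"jaw":1}]'; python3 go.py 417 -334.2 60 42
```

```text
time_s: 26.3
ee_pos: [417.2, -334.0, 57.6]
ee_rot: [179.9, -0.0, 42.4]
force: [-3.6, 3.0, 10.1]
gripper_width: 45.5
t 26.3 pos [ 417.2 -334.    57.6] rot [179.9  -0.   42.4] q [-39.9  21.1 105.2   0.   53.6 -82.3] F [-3.6  3.  10.1] w 45.5
shift [-0.0003, 0.0001, -0.0024] roll 0.4 -> per 8: [-0.0, 0.0, -0.0003]
```

Standing on the mat (+10 N). I release and lift.

```bash
python3 -m pendant '[{"xyz":[0,0,-0.0015],"roll":0,"jaw":1},{"xyz":[0,0,-0.0015],"roll":0,"jaw":0.1},{"xyz":[0,0,-0.0015],"roll":0,"jaw":0.1},{"xyz":[0,0,-0.0015],"roll":0,"jaw":0.1},{"xyz":[0,0,-0.02],"roll":0,"jaw":0.1},{"xyz":[0,0,-0.05],"roll":0,"jaw":0.1},{"xyz":[0,0,-0.09],"roll":0,"jaw":0.1},{"xyz":[0,0,-0.13],"roll":0,"jaw":0.1}]'; python3 - <<'E'
import m
from h import *
im,d=snap('top');m.blocks('top',im,d);W=cloud('top',d);z=W[...,2];q=(np.hypot(W[...,0]-416,W[...,1]+334)<100)&(z>46)&(z<58);Q=W[q];print(q.sum(),cv2.minEnclosingCircle(Q[:,:2].astype(np.float32)),np.median(Q[:,2]))
E
python3 go.py 407.3 124.4 100 96
```

```text
time_s: 27.3
ee_pos: [417.1, -333.9, 186.7]
ee_rot: [-180.0, -0.0, 42.4]
force: [1.3, -0.6, 0.1]
gripper_width: 82.2
top px [181.6 162.5] n 251 z 21.66955178206922 rect [655.8 367.5  59.9  37.4 -24. ] hsv [ 67. 161. 241.]
top px [288.4 181.9] n 85 z 24.432704482621943 rect [598.5  58.7 128.3   2.5  80.1] hsv [102.  14.  90.]
top px [143.8 200.3] n 153 z 21.71353007299183 rect [535.8 465.   64.9  29.6  -0.3] hsv [ 89. 188. 195.]
top px [176.9 201.5] n 274 z 21.837898202767292 rect [539.  375.   60.   38.2 -15.5] hsv [ 98.    4.5 252. ]
top px [215.8 209.1] n 273 z 21.753158947205748 rect [518.3 262.9  59.4  35.7 -10.9] hsv [ 97.   4. 252.]
top px [171.7 244. ] n 340 z 22.8612978144655 rect [424.  387.1  79.4  44.8  26.6] hsv [ 97.   4. 252.]
top px [308.6 248.6] n 337 z 23.244881117904242 rect [416.5   1.3  78.8  43.6  18. ] hsv [ 97.  11. 236.]
top px [218.5 247.3] n 283 z 21.546245620445234 rect [409.6 251.9  59.7  36.2 -13. ] hsv [ 98.   9. 240.]
top px [263.7 248.7] n 278 z 22.090662180268282 rect [407.2 124.6  59.8  35.9   6. ] hsv [ 97.  11. 233.]
top px [201.2 281.7] n 288 z 21.892551785110072 rect [313.7 295.5  59.7  36.   17.4] hsv [ 67. 158. 243.]
2427 ((418.4162902832031, -334.5045471191406), 89.07294464111328) 51.99493681204217
t 27.35 pos [ 419.6 -336.   192.5] rot [179.4  -0.1  42.4] q [-39.9  14.2  93.9   0.   71.2 -82.3] F [ 1.7 -1.5  3.4] w 82.2
shift [0.3011, -0.3494, 0.0892] roll -53.6 -> per 8: [0.0376, -0.0437, 0.0112]
```

The cap stands on the mat: top z 52 = 3 + 49, centre within 1–2 mm of the mat's centre. Next, lock D.

```bash
python3 -m pendant '[{"xyz":[0.02,-0.023,0],"roll":-7,"jaw":0.1},{"xyz":[0.056,-0.065,0],"roll":-14,"jaw":0.1},{"xyz":[0.095,-0.11,0],"roll":-21,"jaw":0.1},{"xyz":[0.134,-0.155,0],"roll":-28,"jaw":0.1},{"xyz":[0.173,-0.2,0],"roll":-35,"jaw":0.1},{"xyz":[0.212,-0.246,0.02],"roll":-42,"jaw":0.1},{"xyz":[0.255,-0.296,0.05],"roll":-48,"jaw":0.1},{"xyz":[0.29,-0.336,0.085],"roll":-53.6,"jaw":0.1}]'; python3 go.py 407.3 124.4 3 96
```

```text
time_s: 28.35
ee_pos: [405.8, 101.8, 106.9]
ee_rot: [179.8, -0.0, 96.2]
force: [0.5, -0.4, -0.3]
gripper_width: 82.2
t 28.35 pos [405.8 101.8 106.9] rot [179.8  -0.   96.2] q [ 12.5   8.1 115.5   0.   56.2 -83.7] F [ 0.5 -0.4 -0.3] w 82.2
shift [0.0223, 0.0036, 0.1039] roll 0.2 -> per 8: [0.0028, 0.0004, 0.013]
```

```bash
python3 -m pendant '[{"xyz":[0.012,0.002,0.01],"roll":0,"jaw":0.1},{"xyz":[0.02,0.002,0.03],"roll":0,"jaw":0.1},{"xyz":[0.02,0.002,0.05],"roll":0,"jaw":0.1},{"xyz":[0.02,0.002,0.065],"roll":0,"jaw":0.1},{"xyz":[0.02,0.002,0.08],"roll":0,"jaw":0.1},{"xyz":[0.02,0.002,0.09],"roll":0,"jaw":0.1},{"xyz":[0.02,0.002,0.095],"roll":0,"jaw":0.1},{"xyz":[0.02,0.002,0.095],"roll":0,"jaw":0.1}]'; python3 go.py 407.3 124.4 4 96
```

```text
time_s: 29.35
ee_pos: [405.2, 119.5, 12.0]
ee_rot: [180.0, -0.0, 95.9]
force: [-0.8, 0.5, 0.6]
gripper_width: 81.9
t 29.35 pos [405.2 119.5  12. ] rot [180.   -0.   95.9] q [ 14.9  16.2 122.3   0.   41.5 -81.1] F [-0.8  0.5  0.6] w 81.9
shift [0.0046, 0.0026, 0.008] roll -0.1 -> per 8: [0.0006, 0.0003, 0.001]
```

```bash
python3 -m pendant '[{"xyz":[0.0045,0.0025,0.004],"roll":0,"jaw":0.1},{"xyz":[0.0045,0.0025,0.008],"roll":0,"jaw":0.1},{"xyz":[0.0045,0.0025,0.008],"roll":0,"jaw":1},{"xyz":[0.0045,0.0025,0.008],"roll":0,"jaw":1},{"xyz":[0.0045,0.0025,0.008],"roll":0,"jaw":1},{"xyz":[0.0045,0.0025,0.008],"roll":0,"jaw":1},{"xyz":[0.0045,0.0025,-0.01],"roll":0,"jaw":1},{"xyz":[0.0045,0.0025,-0.04],"roll":0,"jaw":1}]' 30; python3 - <<'E'
import numpy as np
h=np.array([683.5,168]);y=np.array([.177,.984]);x=np.array([.984,-.177])
for tx in(31,-31):
    for ty in(-86,-151): print(tx,ty,(h+tx*x+ty*y).round(1))
E
python3 go.py 693 56 230 -10.2
```

```text
time_s: 30.35
ee_pos: [406.1, 124.2, 51.9]
ee_rot: [-179.8, 0.0, 96.0]
force: [1.0, -0.0, 0.0]
gripper_width: 25.3
31 -86 [698.8  77.9]
31 -151 [687.3  13.9]
-31 -86 [637.8  88.9]
-31 -151 [626.3  24.9]
t 30.35 pos [406.1 124.2  51.9] rot [-179.8    0.    96. ] q [ 15.4  12.9 119.    0.   48.2 -80.5] F [ 1. -0.  0.] w 25.3
shift [-0.0977, 0.2778, -0.1788] roll 106.2 -> per 8: [-0.0122, 0.0347, -0.0224]
```

Width is 25 mm, where 36 was expected, so I look.

```bash
python3 - <<'E'
import m
from h import *
im,d=snap('side');m.blocks('side',im,d);print(env.state()['gripper_width'])
cv2.imwrite('pics/l1.png',cv2.resize(im[110:310,140:360],None,fx=3,fy=3,interpolation=cv2.INTER_CUBIC))
E
```

```text
side px [257.8 154.4] n 52 z 21.4085399028653 rect [551.7 463.5  30.2  30.1  85.9] hsv [ 90.  223.5 186.5]
side px [297.3 166. ] n 143 z 21.15538354930254 rect [655.1 364.6  54.6  42.5 -18.3] hsv [ 70. 153. 232.]
side px [261.9 170.7] n 156 z 20.51160082186675 rect [538.7 373.8  57.7  42.8 -16.6] hsv [ 90.  15. 255.]
side px [216.6 177.8] n 50 z 20.275202557916202 rect [391.7 375.5  45.6  20.6  86. ] hsv [100.   19.  177.5]
side px [270.1 192.1] n 105 z 20.68369916389713 rect [532.3 262.2  41.2  36.   72.9] hsv [101.  16. 236.]
side px [196.6 198. ] n 189 z 20.833848905432546 rect [312.7 297.7  59.6  44.7  15.9] hsv [ 70. 152. 213.]
side px [226.2 201.3] n 86 z 20.165900801384055 rect [396.  257.7  44.1  26.4  78.4] hsv [100.  18. 239.]
side px [241.2 228.3] n 231 z 20.587355330995138 rect [407.5 124.2  61.2  42.    5.6] hsv [ 99.  16. 243.]
side px [316.1 253.4] n 87 z 22.17045945441828 rect [561.4 -26.   46.2  36.1 -67.8] hsv [104.  23. 114.]
side px [253.  259.1] n 329 z 22.66971113523823 rect [415.5   0.7  78.1  47.5  17.8] hsv [100.  19. 197.]
21.124087311803972
```

View pics/l1.png

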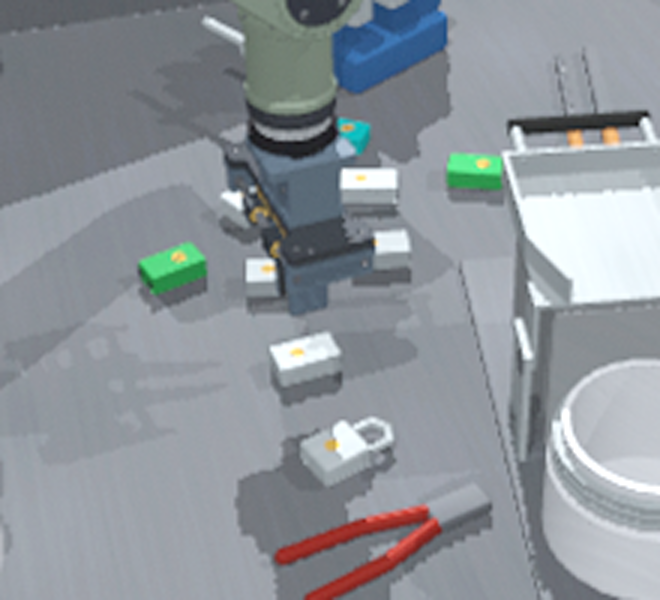

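The lock lies untouched (crop 305,360). The fingers were still closing when I lifted. I redo it with the jaws pre-set to about 55 mm and more closing time.

```bash
python3 -m pendant '[{"xyz":[0,0,0],"roll":0,"jaw":0.4},{"xyz":[0,0,0],"roll":0,"jaw":0.4},{"xyz":[0,0,0],"roll":0,"jaw":0.4},{"xyz":[0,0,0],"roll":0,"jaw":0.4},{"xyz":[0,0,0.02],"roll":0,"jaw":0.4},{"xyz":[0,0,0.035],"roll":0,"jaw":0.4},{"xyz":[0,0,0.04],"roll":0,"jaw":0.4},{"xyz":[0,0,0.04],"roll":0,"jaw":0.4}]' 30;  python3 go.py 407.3 124.4 4 95.8
```

```text
time_s: 31.4
ee_pos: [406.9, 124.5, 11.8]
ee_rot: [-180.0, 0.0, 96.0]
force: [-0.1, 0.2, 0.0]
gripper_width: 55.3
t 31.4 pos [406.9 124.5  11.8] rot [-180.    0.   96.] q [ 15.5  16.4 121.9   0.   41.7 -80.5] F [-0.1  0.2  0. ] w 55.3
shift [-0.0001, 0.0004, 0.0078] roll 0.2 -> per 8: [-0.0, 0.0, 0.001]
```

```bash
python3 -m pendant '[{"xyz":[0,0,0.005],"roll":0,"jaw":0.4},{"xyz":[0,0,0.008],"roll":0,"jaw":0.4},{"xyz":[0,0,0.008],"roll":0,"jaw":1},{"xyz":[0,0,0.008],"roll":0,"jaw":1},{"xyz":[0,0,0.008],"roll":0,"jaw":1},{"xyz":[0,0,0.008],"roll":0,"jaw":1},{"xyz":[0,0,0.008],"roll":0,"jaw":1},{"xyz":[0,0,-0.015],"roll":0,"jaw":1}]';  python3 go.py 698.8 77.9 230 -10.2
```

```text
time_s: 32.4
ee_pos: [405.5, 124.1, 26.2]
ee_rot: [-179.8, 0.0, 96.0]
force: [-0.9, -0.1, 0.7]
gripper_width: 0.6
t 32.4 pos [405.5 124.1  26.2] rot [-179.8    0.    96. ] q [ 15.5  15.1 121.    0.   44.2 -80.5] F [-0.9 -0.1  0.7] w 0.6
shift [-0.0766, 0.286, -0.2049] roll 106.2 -> per 8: [-0.0096, 0.0358, -0.0256]
```

```bash
python3 - <<'E'
import m
from h import *
im,d=snap('side');m.blocks('side',im,d)
cv2.imwrite('pics/l2.png',cv2.resize(im[150:290,170:330],None,fx=4,fy=4,interpolation=cv2.INTER_CUBIC))
im,d=snap('top');m.blocks('top',im,d)
E
```

```text
side px [257.1 154.9] n 65 z 19.64527768529456 rect [547.3 469.6  33.3  33.2  57.1] hsv [ 90. 222. 179.]
side px [297.  166.1] n 142 z 20.809446008436737 rect [656.2 367.5  58.1  42.1 -24.7] hsv [ 70.  154.5 231.5]
side px [264.4 170.8] n 121 z 20.28368449797489 rect [543.5 372.4  47.7  42.6 -16.7] hsv [ 90.  16. 255.]
side px [267.4 191.6] n 147 z 20.494035439069478 rect [520.1 264.8  59.9  43.2 -13.2] hsv [100.  17. 239.]
side px [196.7 198. ] n 189 z 20.20365088253027 rect [312.8 295.   59.9  39.7  20.3] hsv [ 70. 153. 217.]
side px [225.5 202.1] n 68 z 20.21568888745162 rect [393.  254.1  37.8  28.8 -89. ] hsv [100.  18. 226.]
side px [241.1 228.4] n 234 z 20.563290294241938 rect [408.1 124.8  61.7  41.7   3.9] hsv [100.  16. 240.]
side px [316.1 253.2] n 91 z 22.28991629914242 rect [572.1 -30.4  52.   32.   78.7] hsv [104.  23. 113.]
side px [253.2 259. ] n 328 z 22.43315217219657 rect [414.3   2.   77.3  48.   24.8] hsv [100.  20. 195.]
top px [181.6 162.4] n 246 z 21.24678875575637 rect [656.4 367.3  59.9  37.8 -24.7] hsv [ 67. 162. 241.]
top px [288.1 181.9] n 82 z 23.10938073171178 rect [598.9  60.  130.9   2.3  80. ] hsv [102.  12.  90.]
top px [143.9 200.3] n 151 z 21.260325960244245 rect [536.1 465.2  65.3  29.5  -0.3] hsv [ 89. 188. 192.]
top px [176.9 201.6] n 277 z 21.47128280905804 rect [539.1 375.3  59.8  37.7 -15.3] hsv [ 98.   5. 251.]
top px [215.8 209.1] n 270 z 21.859248985354952 rect [518.1 262.8  59.6  36.1 -10.4] hsv [ 98.   9. 239.]
top px [171.8 244.1] n 338 z 23.25078085198288 rect [423.6 386.3  77.9  43.7  25.6] hsv [ 98.    4.5 252. ]
top px [308.6 248.4] n 339 z 23.412808103920497 rect [416.4   1.5  78.7  43.4  19. ] hsv [ 97.  16. 214.]
top px [218.1 247.6] n 270 z 21.939520969754767 rect [409.6 251.9  59.7  36.1 -13.1] hsv [ 98.   9. 240.]
top px [201.2 281.8] n 290 z 21.69774686373853 rect [313.7 296.   59.4  36.3  16.1] hsv [ 66. 166. 223.]
```

View pics/l2.png

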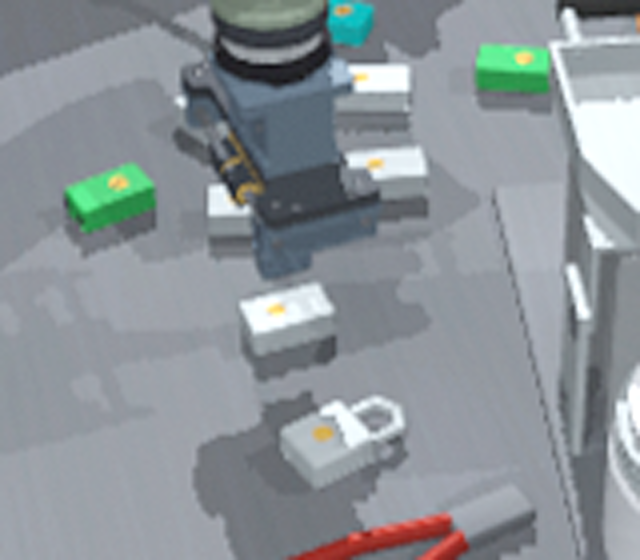

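```bash
python3 - <<'E'
from h import *
print(env.state()['ee_pos'],env.state()['qpos'],env.state()['gripper_width'])
for n in('side','top'):
    im,d=snap(n);W=cloud(n,d)
    p=env.camera_params(n);K=p['camera_matrix'];T=np.array(p['cam_to_world'])
    c=np.linalg.inv(T)@np.r_[env.state()['ee_pos'],1];print(n,'tcp px',K[0,0]*c[0]/-c[2]+K[0,2],K[1,1]*-c[1]/-c[2]+K[1,2])
    q=(np.hypot(W[...,0]-405,W[...,1]-124)<70)&(W[...,2]>30)&(W[...,2]<160)
    P=W[q]
    for z in range(30,160,10):
        s=P[(P[:,2]>=z)&(P[:,2]<z+10)]
        if len(s): print(z,len(s),s[:,:2].mean(0).round(),s[:,:2].min(0).round(),s[:,:2].max(0).round())
E
```

```text
[408.67825017 124.94653819  28.43647472] [ 1.54539756e+01  1.49160100e+01  1.20767165e+02  6.92968953e-03
  4.40724292e+01 -8.05237245e+01] 0.5076084215330748
side tcp px 241.08464521958797 225.39300540502893
50 3 [398. 122.] [393. 119.] [405. 128.]
60 29 [409. 118.] [391. 112.] [427. 131.]
70 30 [405. 116.] [391. 110.] [427. 129.]
80 5 [392. 123.] [391. 113.] [393. 130.]
90 8 [392. 124.] [390. 118.] [393. 132.]
100 4 [392. 124.] [390. 116.] [393. 130.]
140 18 [373. 111.] [369.  92.] [379. 146.]
150 84 [378. 123.] [369.  60.] [448. 186.]
top tcp px 263.6074857482929 248.4058369751696
140 3 [372. 115.] [368.  90.] [378. 140.]
150 51 [374. 140.] [367.  68.] [383. 170.]
```

The cloud explains it. The real fingertips are about 30 mm above the reported TCP height: tips at z ≈ 57 while the reading is 28. The cap grip worked because the knob is tall. From here I use tip ≈ reading + 29 and verify it near contact.

```bash
python3 -m pendant '[{"xyz":[0,0,0],"roll":0,"jaw":0.35},{"xyz":[0,0,0],"roll":0,"jaw":0.35},{"xyz":[0,0,0],"roll":0,"jaw":0.35},{"xyz":[0,0,0],"roll":0,"jaw":0.35},{"xyz":[0,0,0],"roll":0,"jaw":0.35},{"xyz":[0,0,0.015],"roll":0,"jaw":0.35},{"xyz":[0,0,0.03],"roll":0,"jaw":0.35},{"xyz":[0,0,0.04],"roll":0,"jaw":0.35}]';  python3 -m pendant '[{"xyz":[0,0,0.002],"roll":0,"jaw":0.35},{"xyz":[0,0,0.004],"roll":0,"jaw":0.35},{"xyz":[0,0,0.006],"roll":0,"jaw":0.35},{"xyz":[0,0,0.007],"roll":0,"jaw":0.35},{"xyz":[0,0,0.008],"roll":0,"jaw":0.35},{"xyz":[0,0,0.008],"roll":0,"jaw":0.35},{"xyz":[0,0,0.008],"roll":0,"jaw":0.35},{"xyz":[0,0,0.008],"roll":0,"jaw":0.35}]';python3 go.py 407.6 124.4 -24 95.8
python3 - <<'E'
from h import *
im,d=snap('side');W=cloud('side',d)
cv2.imwrite('pics/l3.png',cv2.resize(im[170:270,190:310],None,fx=4,fy=4,interpolation=cv2.INTER_CUBIC))
E
```

```text
time_s: 33.6
ee_pos: [406.8, 124.4, -13.5]
ee_rot: [-180.0, 0.0, 96.0]
force: [-0.2, 0.1, 0.7]
gripper_width: 59.3
time_s: 34.6
ee_pos: [407.1, 124.5, -20.9]
ee_rot: [180.0, -0.0, 96.0]
force: [-0.6, -0.5, -0.2]
gripper_width: 59.1
t 34.6 pos [407.1 124.5 -20.9] rot [180.  -0.  96.] q [ 15.5  19.6 124.1   0.   36.3 -80.5] F [-0.6 -0.5 -0.2] w 59.1
shift [-0.0001, 0.0005, 0.0031] roll 0.2 -> per 8: [-0.0, 0.0001, 0.0004]
```

View pics/l3.png

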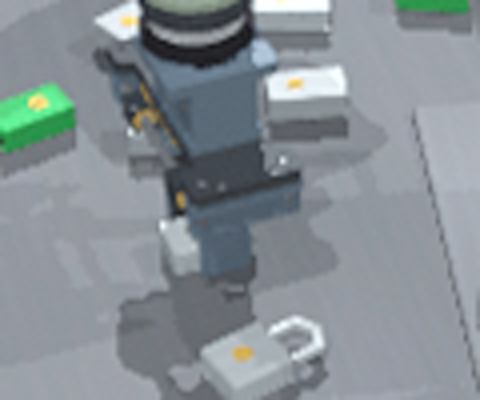

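The fingers now straddle the lock (crop 180,245), with the tips a few mm above the bench. I close.

```bash
python3 -m pendant '[{"xyz":[0,0,0.002],"roll":0,"jaw":0.35},{"xyz":[0,0,0.002],"roll":0,"jaw":1},{"xyz":[0,0,0.002],"roll":0,"jaw":1},{"xyz":[0,0,0.002],"roll":0,"jaw":1},{"xyz":[0,0,0.002],"roll":0,"jaw":1},{"xyz":[0,0,0.002],"roll":0,"jaw":1},{"xyz":[0,0,-0.02],"roll":0,"jaw":1},{"xyz":[0,0,-0.07],"roll":0,"jaw":1}]' 30;  python3 go.py 698.8 77.9 200 -10.2
```

```text
time_s: 35.65
ee_pos: [404.9, 123.8, 48.1]
ee_rot: [-179.7, 0.1, 96.0]
force: [1.0, 1.4, -2.6]
gripper_width: 35.9
t 35.65 pos [404.9 123.8  48.1] rot [-179.7    0.1   96. ] q [ 15.4  13.2 119.3  -0.   47.8 -80.5] F [ 1.   1.4 -2.6] w 35.9
shift [-0.0764, 0.2866, -0.1535] roll 106.2 -> per 8: [-0.0096, 0.0358, -0.0192]
```

Gripped at 35.9 mm with 2.6 N of weight. On to the tray.

```bash
python3 -m pendant '[{"xyz":[0,0.005,-0.05],"roll":10,"jaw":1},{"xyz":[-0.003,0.02,-0.1],"roll":20,"jaw":1},{"xyz":[-0.012,0.055,-0.15],"roll":30,"jaw":1},{"xyz":[-0.024,0.1,-0.155],"roll":40,"jaw":1},{"xyz":[-0.036,0.15,-0.155],"roll":50,"jaw":1},{"xyz":[-0.05,0.2,-0.155],"roll":60,"jaw":1},{"xyz":[-0.064,0.25,-0.155],"roll":70,"jaw":1},{"xyz":[-0.074,0.284,-0.155],"roll":80,"jaw":1}]'; python3 -m pendant '[{"xyz":[0,0,0],"roll":9,"jaw":1},{"xyz":[0,0,0],"roll":18,"jaw":1},{"xyz":[0,0,0],"roll":26.2,"jaw":1},{"xyz":[0,0,0.01],"roll":26.2,"jaw":1},{"xyz":[0,0,0.02],"roll":26.2,"jaw":1},{"xyz":[0,0,0.025],"roll":26.2,"jaw":1},{"xyz":[0,0,0.025],"roll":26.2,"jaw":1},{"xyz":[0,0,0.025],"roll":26.2,"jaw":1}]'; python3 go.py 698.8 77.9 147 -10.2
```

```text
time_s: 36.65
ee_pos: [698.7, 79.6, 202.6]
ee_rot: [-180.0, 0.1, 15.6]
force: [0.3, 0.0, -1.8]
gripper_width: 35.8
time_s: 37.65
ee_pos: [697.4, 80.4, 179.3]
ee_rot: [-180.0, -0.0, -10.2]
force: [0.1, -0.3, -1.2]
gripper_width: 36.1
t 37.65 pos [697.4  80.4 179.3] rot [-180.    -0.   -10.2] q [ 5.6 30.2 70.9  0.  78.9 15.8] F [ 0.1 -0.3 -1.2] w 36.1
shift [0.0019, 0.0023, 0.0323] roll -0.0 -> per 8: [0.0002, 0.0003, 0.004]
```

```bash
python3 -m pendant '[{"xyz":[0.002,0.002,0.01],"roll":0,"jaw":1},{"xyz":[0.002,0.002,0.02],"roll":0,"jaw":1},{"xyz":[0.002,0.002,0.026],"roll":0,"jaw":1},{"xyz":[0.002,0.002,0.029],"roll":0,"jaw":1},{"xyz":[0.002,0.002,0.031],"roll":0,"jaw":1},{"xyz":[0.002,0.002,0.032],"roll":0,"jaw":1},{"xyz":[0.002,0.002,0.032],"roll":0,"jaw":1},{"xyz":[0.002,0.002,0.032],"roll":0,"jaw":1}]'; python3 go.py 698.8 77.9 145 -10.2
```

```text
time_s: 38.65
ee_pos: [698.9, 78.1, 147.3]
ee_rot: [-180.0, -0.0, -10.2]
force: [-0.0, 0.0, -1.6]
gripper_width: 36.2
t 38.65 pos [698.9  78.1 147.3] rot [-180.    -0.   -10.2] q [ 5.4 31.2 73.7  0.  75.1 15.7] F [-0.   0.  -1.6] w 36.2
shift [-0.0001, 0.0003, 0.0023] roll -0.0 -> per 8: [-0.0, 0.0, 0.0003]
```

```bash
python3 -m pendant '[{"xyz":[0,0,0.001],"roll":0,"jaw":1},{"xyz":[0,0,0.0015],"roll":0,"jaw":1},{"xyz":[0,0,0.0015],"roll":0,"jaw":0.46},{"xyz":[0,0,0.0015],"roll":0,"jaw":0.46},{"xyz":[0,0,0.0015],"roll":0,"jaw":0.46},{"xyz":[0,0,-0.01],"roll":0,"jaw":0.46},{"xyz":[0,0,-0.04],"roll":0,"jaw":0.46},{"xyz":[0,0,-0.08],"roll":0,"jaw":0.46}]'; python3 - <<'E'
import m
from h import *
im,d=snap('top');m.blocks('top',im,d)
np.savez('pics/t1.npz',im=im,d=d)
E
python3 go.py 409.6 251.8 60 77
```

```text
time_s: 39.65
ee_pos: [698.4, 78.1, 227.8]
ee_rot: [180.0, 0.1, -10.2]
force: [1.1, -0.3, -0.1]
gripper_width: 49.2
top px [181.5 162.4] n 248 z 21.832788550645887 rect [656.4 367.7  58.8  37.4 -23.5] hsv [ 67. 166. 235.]
top px [144.  200.3] n 154 z 21.820568990520883 rect [537.2 464.7  62.3  30.6  -1. ] hsv [ 89. 189. 183.]
top px [176.9 201.6] n 277 z 21.664340819613244 rect [539.1 374.8  59.5  36.8 -15.3] hsv [ 96.   8. 247.]
top px [215.8 209.1] n 274 z 21.685037553871098 rect [518.2 263.   60.   35.6  -9.4] hsv [ 97.  12. 232.]
top px [171.7 244. ] n 342 z 23.4947661485661 rect [423.3 385.6  76.8  44.   25.3] hsv [ 97.  12. 233.]
top px [218.5 247.4] n 283 z 21.722092279812045 rect [409.3 251.3  59.4  36.6 -13.2] hsv [ 96.   8. 248.]
top px [198.3 280.6] n 165 z 21.80025750243294 rect [315.  306.6  63.5  28.   -3.4] hsv [ 66. 167. 212.]
t 39.7 pos [701.4  78.4 235.3] rot [-179.8   -0.6  -10.2] q [ 5.4 29.  65.   0.  85.3 15.7] F [1.6 0.5 4.6] w 49.0
shift [-0.3198, -0.1183, 0.1723] roll -87.2 -> per 8: [-0.04, -0.0148, 0.0215]
```

```bash
python3 -m pendant '[{"xyz":[-0.02,-0.007,0],"roll":-10,"jaw":0.35},{"xyz":[-0.06,-0.022,0],"roll":-21,"jaw":0.35},{"xyz":[-0.11,-0.041,0],"roll":-32,"jaw":0.35},{"xyz":[-0.16,-0.059,0.01],"roll":-43,"jaw":0.35},{"xyz":[-0.21,-0.078,0.04],"roll":-54,"jaw":0.35},{"xyz":[-0.26,-0.096,0.08],"roll":-65,"jaw":0.35},{"xyz":[-0.3,-0.111,0.125],"roll":-76,"jaw":0.35},{"xyz":[-0.317,-0.118,0.165],"roll":-87.2,"jaw":0.35}]'; python3 -m pendant '[{"xyz":[0,0,0.01],"roll":0,"jaw":0.35},{"xyz":[0,0,0.02],"roll":0,"jaw":0.35},{"xyz":[0,0,0.03],"roll":0,"jaw":0.35},{"xyz":[0,0,0.03],"roll":0,"jaw":0.35},{"xyz":[0,0,0.03],"roll":0,"jaw":0.35},{"xyz":[0,0,0.03],"roll":0,"jaw":0.35},{"xyz":[0,0,0.03],"roll":0,"jaw":0.35},{"xyz":[0,0,0.03],"roll":0,"jaw":0.35}]'; python3 go.py 409.6 251.8 -23 77
```

```text
time_s: 40.7
ee_pos: [406.4, 251.6, 62.0]
ee_rot: [179.9, -0.1, 75.4]
force: [-0.3, 0.2, -0.4]
gripper_width: 59.1
time_s: 41.7
ee_pos: [407.8, 250.6, 32.2]
ee_rot: [180.0, -0.0, 75.0]
force: [0.4, -0.1, -0.8]
gripper_width: 58.9
t 41.7 pos [407.8 250.6  32.2] rot [180.  -0.  75.] q [ 30.2  18.6 114.1   0.   47.3 -44.8] F [ 0.4 -0.1 -0.8] w 58.9
shift [0.0016, 0.0014, 0.0552] roll -2.0 -> per 8: [0.0002, 0.0002, 0.0069]
```

```bash
python3 -m pendant '[{"xyz":[0.0015,0.0015,0.01],"roll":-2,"jaw":0.35},{"xyz":[0.0015,0.0015,0.025],"roll":-2,"jaw":0.35},{"xyz":[0.0015,0.0015,0.04],"roll":-2,"jaw":0.35},{"xyz":[0.0015,0.0015,0.05],"roll":-2,"jaw":0.35},{"xyz":[0.0015,0.0015,0.055],"roll":-2,"jaw":0.35},{"xyz":[0.0015,0.0015,0.055],"roll":-2,"jaw":1},{"xyz":[0.0015,0.0015,0.055],"roll":-2,"jaw":1},{"xyz":[0.0015,0.0015,0.055],"roll":-2,"jaw":1}]' 30; python3 -m pendant '[{"xyz":[0,0,0],"roll":0,"jaw":1},{"xyz":[0,0,0],"roll":0,"jaw":1},{"xyz":[0,0,-0.02],"roll":0,"jaw":1},{"xyz":[0,0,-0.06],"roll":0,"jaw":1},{"xyz":[0,0,-0.11],"roll":0,"jaw":1},{"xyz":[0,0,-0.16],"roll":0,"jaw":1},{"xyz":[0,0,-0.21],"roll":0,"jaw":1},{"xyz":[0,0,-0.22],"roll":0,"jaw":1}]'; python3 go.py 637.8 88.9 200 -10.2
```

```text
time_s: 42.7
ee_pos: [410.1, 252.0, -22.5]
ee_rot: [179.9, -0.1, 77.0]
force: [-0.2, 0.2, -0.5]
gripper_width: 35.7
time_s: 43.7
ee_pos: [410.8, 252.2, 199.9]
ee_rot: [179.8, -0.2, 77.0]
force: [1.0, -0.9, -1.9]
gripper_width: 35.6
t 43.7 pos [410.8 252.2 199.9] rot [179.8  -0.2  77. ] q [ 30.2   9.   99.6  -0.   71.  -46.8] F [ 1.  -0.9 -1.9] w 35.6
shift [-0.1079, 0.2579, 0.0006] roll 87.2 -> per 8: [-0.0135, 0.0322, 0.0001]
```

```bash
python3 -m pendant '[{"xyz":[-0.008,0.018,0],"roll":10,"jaw":1},{"xyz":[-0.022,0.052,0],"roll":21,"jaw":1},{"xyz":[-0.037,0.088,0],"roll":32,"jaw":1},{"xyz":[-0.053,0.127,0],"roll":43,"jaw":1},{"xyz":[-0.069,0.165,0],"roll":54,"jaw":1},{"xyz":[-0.085,0.203,0],"roll":65,"jaw":1},{"xyz":[-0.1,0.239,0],"roll":76,"jaw":1},{"xyz":[-0.108,0.258,0],"roll":87.2,"jaw":1}]'; python3 -m pendant '[{"xyz":[0,0,0],"roll":0,"jaw":1},{"xyz":[0,0,0],"roll":0,"jaw":1},{"xyz":[0,0,0.01],"roll":0,"jaw":1},{"xyz":[0,0,0.02],"roll":0,"jaw":1},{"xyz":[0,0,0.025],"roll":0,"jaw":1},{"xyz":[0,0,0.025],"roll":0,"jaw":1},{"xyz":[0,0,0.025],"roll":0,"jaw":1},{"xyz":[0,0,0.025],"roll":0,"jaw":1}]'; python3 go.py 637.8 88.9 147 -10.2
```

```text
time_s: 44.7
ee_pos: [636.7, 86.5, 193.9]
ee_rot: [179.9, 0.3, -8.7]
force: [0.2, 0.2, -2.0]
gripper_width: 35.7
time_s: 45.7
ee_pos: [636.9, 88.2, 172.4]
ee_rot: [-180.0, -0.0, -8.2]
force: [-1.1, -0.5, -1.7]
gripper_width: 36.0
t 45.7 pos [636.9  88.2 172.4] rot [-180.    -0.    -8.2] q [ 6.9 24.8 81.   0.  74.2 15.1] F [-1.1 -0.5 -1.7] w 36.0
shift [0.0008, -0.0008, 0.0254] roll 2.0 -> per 8: [0.0001, -0.0001, 0.0032]
```

```bash
python3 -m pendant '[{"xyz":[0.001,-0.001,0.01],"roll":2,"jaw":1},{"xyz":[0.001,-0.001,0.018],"roll":2,"jaw":1},{"xyz":[0.001,-0.001,0.022],"roll":2,"jaw":1},{"xyz":[0.001,-0.001,0.024],"roll":2,"jaw":1},{"xyz":[0.001,-0.001,0.0255],"roll":2,"jaw":1},{"xyz":[0.001,-0.001,0.0265],"roll":2,"jaw":1},{"xyz":[0.001,-0.001,0.0265],"roll":2,"jaw":1},{"xyz":[0.001,-0.001,0.0265],"roll":2,"jaw":0.46}]';python3 -m pendant '[{"xyz":[0,0,0],"roll":0,"jaw":0.46},{"xyz":[0,0,0],"roll":0,"jaw":0.46},{"xyz":[0,0,-0.01],"roll":0,"jaw":0.46},{"xyz":[0,0,-0.03],"roll":0,"jaw":0.46},{"xyz":[0,0,-0.06],"roll":0,"jaw":0.46},{"xyz":[0,0,-0.08],"roll":0,"jaw":0.46},{"xyz":[0,0,-0.08],"roll":0,"jaw":0.46},{"xyz":[0,0,-0.08],"roll":0,"jaw":0.46}]'; python3 - <<'E'
import m
from h import *
im,d=snap('top');m.blocks('top',im,d)
E
python3 go.py 518.2 262.8 60 80
```

```text
time_s: 46.7
ee_pos: [638.1, 89.1, 146.0]
ee_rot: [-180.0, -0.1, -10.2]
force: [0.1, 0.1, -0.7]
gripper_width: 42.9
time_s: 47.7
ee_pos: [637.3, 89.0, 224.8]
ee_rot: [180.0, 0.1, -10.2]
force: [0.0, 0.3, 0.6]
gripper_width: 49.2
top px [181.7 162.4] n 250 z 21.61559269884117 rect [655.8 367.1  58.8  36.6 -24.5] hsv [ 67. 166. 234.]
top px [144.  200.3] n 154 z 21.60197097212108 rect [537.6 475.9  53.7  33.  -33.2] hsv [ 89.5 189.  183. ]
top px [176.9 201.5] n 277 z 21.71896272627896 rect [539.4 375.3  60.   36.6 -15.2] hsv [ 96.   7. 248.]
top px [215.8 209.1] n 275 z 21.59637474891747 rect [518.3 262.8  60.3  36.   -9.6] hsv [ 97.  12. 232.]
top px [171.8 244.1] n 344 z 22.899622448798937 rect [423.6 386.3  77.8  43.5  25.6] hsv [ 97.  13. 233.]
top px [201.2 281.7] n 290 z 21.87441951592939 rect [313.7 295.5  59.7  35.6  17.1] hsv [ 66. 168. 211.]
t 47.75 pos [637.1  89.  224.5] rot [180.    0.1 -10.2] q [ 6.9 23.5 75.6  0.  81.  17.1] F [ 0.1 -0.  -0.8] w 49.1
shift [-0.1476, -0.1501, 0.1647] roll -90.2 -> per 8: [-0.0185, -0.0188, 0.0206]
```

```bash
python3 -m pendant '[{"xyz":[-0.01,-0.01,0],"roll":-10.5,"jaw":0.35},{"xyz":[-0.03,-0.03,0],"roll":-21,"jaw":0.35},{"xyz":[-0.055,-0.055,0],"roll":-31.5,"jaw":0.35},{"xyz":[-0.08,-0.08,0],"roll":-42,"jaw":0.35},{"xyz":[-0.1,-0.102,0.03],"roll":-52.5,"jaw":0.35},{"xyz":[-0.12,-0.122,0.07],"roll":-63,"jaw":0.35},{"xyz":[-0.136,-0.138,0.115],"roll":-73.5,"jaw":0.35},{"xyz":[-0.1475,-0.15,0.155],"roll":-84,"jaw":0.35}]'; python3 -m pendant '[{"xyz":[0,0,0.01],"roll":-6,"jaw":0.35},{"xyz":[0,0,0.02],"roll":-6,"jaw":0.35},{"xyz":[0,0,0.035],"roll":-6,"jaw":0.35},{"xyz":[0,0,0.04],"roll":-6,"jaw":0.35},{"xyz":[0,0,0.04],"roll":-6,"jaw":0.35},{"xyz":[0,0,0.04],"roll":-6,"jaw":0.35},{"xyz":[0,0,0.04],"roll":-6,"jaw":0.35},{"xyz":[0,0,0.04],"roll":-6,"jaw":0.35}]'; python3 go.py 518.3 262.8 -23 80.2
```

```text
time_s: 48.75
ee_pos: [517.5, 263.2, 68.1]
ee_rot: [-179.9, 0.1, 74.2]
force: [0.6, 0.5, 0.1]
gripper_width: 59.2
time_s: 49.75
ee_pos: [519.4, 263.0, 30.9]
ee_rot: [180.0, -0.0, 79.8]
force: [0.2, -0.0, 0.6]
gripper_width: 59.3
t 49.75 pos [519.4 263.   30.9] rot [180.   -0.   79.8] q [ 25.7  26.5 100.5   0.   52.9 -54.1] F [ 0.2 -0.   0.6] w 59.3
shift [-0.0004, -0.0011, 0.0539] roll -0.4 -> per 8: [-0.0, -0.0001, 0.0067]
```

```bash
python3 -m pendant '[{"xyz":[0,-0.001,0.01],"roll":0,"jaw":0.35},{"xyz":[0,-0.001,0.025],"roll":0,"jaw":0.35},{"xyz":[0,-0.001,0.04],"roll":0,"jaw":0.35},{"xyz":[0,-0.001,0.049],"roll":0,"jaw":0.35},{"xyz":[0,-0.001,0.0535],"roll":0,"jaw":0.35},{"xyz":[0,-0.001,0.0535],"roll":0,"jaw":1},{"xyz":[0,-0.001,0.0535],"roll":0,"jaw":1},{"xyz":[0,-0.001,0.0535],"roll":0,"jaw":1}]' 30; python3 -m pendant '[{"xyz":[0,0,0],"roll":0,"jaw":1},{"xyz":[0,0,0],"roll":0,"jaw":1},{"xyz":[0,0,-0.02],"roll":0,"jaw":1},{"xyz":[0,0,-0.06],"roll":0,"jaw":1},{"xyz":[0,0,-0.11],"roll":0,"jaw":1},{"xyz":[0,0,-0.16],"roll":0,"jaw":1},{"xyz":[0,0,-0.21],"roll":0,"jaw":1},{"xyz":[0,0,-0.22],"roll":0,"jaw":1}]'; python3 go.py 687.3 13.9 200 -10.2
```

```text
time_s: 50.75
ee_pos: [518.7, 263.4, -22.4]
ee_rot: [179.9, -0.1, 79.8]
force: [0.0, 0.5, -0.1]
gripper_width: 35.8
time_s: 51.75
ee_pos: [519.7, 263.6, 200.5]
ee_rot: [179.7, -0.2, 79.8]
force: [-0.4, 0.1, -1.4]
gripper_width: 36.0
t 51.75 pos [519.7 263.6 200.5] rot [179.7  -0.2  79.8] q [ 25.8  18.2  87.1  -0.   74.3 -54. ] F [-0.4  0.1 -1.4] w 36.0
shift [-0.216, 0.2093, 0.0008] roll 90.0 -> per 8: [-0.027, 0.0262, 0.0001]
```

```bash
cat > tray.py <<'E'
from h import *
np.set_printoptions(precision=1,suppress=True)
im,d=snap('top');W=cloud('top',d);z=W[...,2]
h=np.array([683.5,168]);y=np.array([.177,.984]);x=np.array([.984,-.177])
ty=(W[...,:2]-h)@y;tx=(W[...,:2]-h)@x
m=((z>181)&(z<215)&(abs(tx)<69)&(ty<-50)&(ty>-235)).astype(np.uint8)
k,l,s,c=cv2.connectedComponentsWithStats(m)
for i in range(1,k):
    if s[i,4]>60: q=l==i;print('tray obj n',s[i,4],'tx,ty',rect(np.c_[tx[q],ty[q]]),'z',np.median(z[q]).round(1))
E
python3 tray.py;  python3 -m pendant '[{"xyz":[-0.014,0.013,0],"roll":10.5,"jaw":1},{"xyz":[-0.04,0.039,0],"roll":21,"jaw":1},{"xyz":[-0.07,0.068,0],"roll":31.5,"jaw":1},{"xyz":[-0.1,0.097,0],"roll":42,"jaw":1},{"xyz":[-0.13,0.126,0],"roll":52.5,"jaw":1},{"xyz":[-0.165,0.16,0],"roll":63,"jaw":1},{"xyz":[-0.195,0.19,0],"roll":73.5,"jaw":1},{"xyz":[-0.2155,0.209,0],"roll":84,"jaw":1}]'; python3 -m pendant '[{"xyz":[0,0,0],"roll":6,"jaw":1},{"xyz":[0,0,0],"roll":6,"jaw":1},{"xyz":[0,0,0.01],"roll":6,"jaw":1},{"xyz":[0,0,0.02],"roll":6,"jaw":1},{"xyz":[0,0,0.025],"roll":6,"jaw":1},{"xyz":[0,0,0.025],"roll":6,"jaw":1},{"xyz":[0,0,0.025],"roll":6,"jaw":1},{"xyz":[0,0,0.025],"roll":6,"jaw":1}]'; python3 go.py 687.3 13.9 145.5 -10.2
```

```text
tray obj n 337 tx,ty [ 30.9 -87.8  60.   37.4 -89.3] z 189.9
tray obj n 347 tx,ty [-31.2 -86.6  60.6  36.7  89. ] z 189.6
time_s: 52.8
ee_pos: [685.2, 11.8, 193.4]
ee_rot: [180.0, 0.3, -4.7]
force: [-0.6, 0.0, -1.4]
gripper_width: 36.0
time_s: 53.8
ee_pos: [685.9, 13.8, 172.5]
ee_rot: [-180.0, -0.1, -10.2]
force: [0.1, 0.1, -0.5]
gripper_width: 35.5
t 53.8 pos [685.9  13.8 172.5] rot [-180.    -0.1  -10.2] q [ 0.2 28.8 74.2  0.  76.9 10.4] F [ 0.1  0.1 -0.5] w 35.5
shift [0.0013, -0.0003, 0.027] roll -0.0 -> per 8: [0.0002, -0.0, 0.0034]
```

Both locks lie properly on the tray (z top 190 = 168 + 22). I set down the third.

```bash
python3 -m pendant '[{"xyz":[0.001,0.002,0.01],"roll":0,"jaw":1},{"xyz":[0.001,0.002,0.018],"roll":0,"jaw":1},{"xyz":[0.001,0.002,0.022],"roll":0,"jaw":1},{"xyz":[0.001,0.002,0.024],"roll":0,"jaw":1},{"xyz":[0.001,0.002,0.026],"roll":0,"jaw":1},{"xyz":[0.001,0.002,0.027],"roll":0,"jaw":1},{"xyz":[0.001,0.002,0.027],"roll":0,"jaw":1},{"xyz":[0.001,0.002,0.027],"roll":0,"jaw":0.46}]';python3 -m pendant '[{"xyz":[0,0,0],"roll":0,"jaw":0.46},{"xyz":[0,0,0],"roll":0,"jaw":0.46},{"xyz":[0,0,-0.01],"roll":0,"jaw":0.46},{"xyz":[0,0,-0.03],"roll":0,"jaw":0.46},{"xyz":[0,0,-0.06],"roll":0,"jaw":0.46},{"xyz":[0,0,-0.08],"roll":0,"jaw":0.46},{"xyz":[0,0,-0.08],"roll":0,"jaw":0.46},{"xyz":[0,0,-0.08],"roll":0,"jaw":0.46}]'; python3 - <<'E'
import m
from h import *
im,d=snap('top');m.blocks('top',im,d)
E
python3 go.py 539.2 375 60 74.7
```

```text
time_s: 54.8
ee_pos: [686.6, 11.7, 145.4]
ee_rot: [-180.0, -0.1, -10.2]
force: [0.5, -0.3, 0.0]
gripper_width: 43.2
time_s: 55.8
ee_pos: [685.9, 11.7, 224.3]
ee_rot: [180.0, 0.1, -10.2]
force: [-0.5, -0.4, -0.7]
gripper_width: 49.4
top px [181.6 162.5] n 251 z 21.848197450736734 rect [655.2 367.2  58.   38.4 -21.9] hsv [ 67. 166. 235.]
top px [277.2 179.8] n 46 z 25.68596987637602 rect [604.4  90.1  69.8   2.8  79.6] hsv [102.  12.  84.]
top px [143.9 200.3] n 153 z 21.143746062786704 rect [536.1 464.6  64.9  30.5  -0.2] hsv [ 89. 190. 183.]
top px [176.9 201.5] n 273 z 20.891718267486795 rect [539.1 374.8  60.7  36.8 -16. ] hsv [ 96.   7. 248.]
top px [171.8 244.1] n 338 z 23.9077857973773 rect [423.  386.1  76.9  44.1  25.7] hsv [ 96.   11.  236.5]
top px [201.2 281.8] n 290 z 21.546927341540254 rect [313.3 296.   60.   36.2  16.8] hsv [ 66. 168. 211.]
t 55.85 pos [685.7  11.7 223.8] rot [180.    0.1 -10.2] q [ 0.  27.7 68.9  0.  83.6 10.2] F [0.3 0.5 0.5] w 49.5
shift [-0.2083, -0.3316, 0.1641] roll -84.9 -> per 8: [-0.026, -0.0414, 0.0205]
```

```bash
python3 -m pendant '[{"xyz":[-0.015,-0.022,0],"roll":-10.5,"jaw":0.35},{"xyz":[-0.04,-0.063,0],"roll":-21,"jaw":0.35},{"xyz":[-0.072,-0.113,0],"roll":-31.5,"jaw":0.35},{"xyz":[-0.104,-0.164,0],"roll":-42,"jaw":0.35},{"xyz":[-0.136,-0.216,0],"roll":-53,"jaw":0.35},{"xyz":[-0.168,-0.267,0.03],"roll":-63.5,"jaw":0.35},{"xyz":[-0.195,-0.31,0.08],"roll":-74,"jaw":0.35},{"xyz":[-0.208,-0.3315,0.13],"roll":-84.7,"jaw":0.35}]'; python3 -m pendant '[{"xyz":[0,0,0.02],"roll":0,"jaw":0.35},{"xyz":[0,0,0.04],"roll":0,"jaw":0.35},{"xyz":[0,0,0.055],"roll":0,"jaw":0.35},{"xyz":[0,0,0.06],"roll":0,"jaw":0.35},{"xyz":[0,0,0.06],"roll":0,"jaw":0.35},{"xyz":[0,0,0.06],"roll":0,"jaw":0.35},{"xyz":[0,0,0.06],"roll":0,"jaw":0.35},{"xyz":[0,0,0.06],"roll":0,"jaw":0.35}]'; python3 go.py 539.1 374.9 -23 74.5; python3 tray.py
```

```text
time_s: 56.85
ee_pos: [540.6, 374.1, 99.0]
ee_rot: [180.0, -0.1, 74.9]
force: [0.7, 0.4, 0.1]
gripper_width: 59.4
time_s: 57.85
ee_pos: [541.8, 372.1, 40.8]
ee_rot: [180.0, -0.0, 74.5]
force: [0.5, -0.8, 0.5]
gripper_width: 59.5
t 57.85 pos [541.8 372.1  40.8] rot [180.   -0.   74.5] q [ 33.5  31.7  89.    0.   59.2 -41. ] F [ 0.5 -0.8  0.5] w 59.5
shift [0.002, -0.0034, 0.0638] roll -0.0 -> per 8: [0.0002, -0.0004, 0.008]
tray obj n 335 tx,ty [ 30.9 -88.1  59.6  36.8  89. ] z 189.7
tray obj n 338 tx,ty [  30.9 -154.4   59.7   36.6   89.4] z 189.6
tray obj n 344 tx,ty [-30.6 -86.5  60.3  37.3 -89.9] z 189.8
```

```bash
python3 -m pendant '[{"xyz":[0.002,-0.0035,0.01],"roll":0,"jaw":0.35},{"xyz":[0.002,-0.0035,0.025],"roll":0,"jaw":0.35},{"xyz":[0.002,-0.0035,0.045],"roll":0,"jaw":0.35},{"xyz":[0.002,-0.0035,0.058],"roll":0,"jaw":0.35},{"xyz":[0.002,-0.0035,0.0635],"roll":0,"jaw":0.35},{"xyz":[0.002,-0.0035,0.0635],"roll":0,"jaw":1},{"xyz":[0.002,-0.0035,0.0635],"roll":0,"jaw":1},{"xyz":[0.002,-0.0035,0.0635],"roll":0,"jaw":1}]' 30; python3 -m pendant '[{"xyz":[0,0,0],"roll":0,"jaw":1},{"xyz":[0,0,0],"roll":0,"jaw":1},{"xyz":[0,0,-0.02],"roll":0,"jaw":1},{"xyz":[0,0,-0.06],"roll":0,"jaw":1},{"xyz":[0,0,-0.11],"roll":0,"jaw":1},{"xyz":[0,0,-0.16],"roll":0,"jaw":1},{"xyz":[0,0,-0.21],"roll":0,"jaw":1},{"xyz":[0,0,-0.23],"roll":0,"jaw":1}]'; python3 go.py 626.3 22.9 210 -10.2
```

```text
time_s: 58.9
ee_pos: [539.3, 375.3, -22.4]
ee_rot: [179.9, -0.1, 74.5]
force: [-0.9, 0.8, 1.1]
gripper_width: 36.1
time_s: 59.9
ee_pos: [539.5, 375.2, 210.3]
ee_rot: [179.8, -0.2, 74.5]
force: [-0.2, 0.6, -1.3]
gripper_width: 36.2
t 59.9 pos [539.5 375.2 210.3] rot [179.8  -0.2  74.5] q [ 33.8  24.9  75.3  -0.   79.5 -40.7] F [-0.2  0.6 -1.3] w 36.2
shift [-0.3162, 0.1779, -0.0002] roll 84.7 -> per 8: [-0.0395, 0.0222, -0.0]
```

```bash
python3 -m pendant '[{"xyz":[-0.02,0.011,0],"roll":10.5,"jaw":1},{"xyz":[-0.06,0.034,0],"roll":21,"jaw":1},{"xyz":[-0.106,0.06,0],"roll":31.5,"jaw":1},{"xyz":[-0.154,0.087,0],"roll":42,"jaw":1},{"xyz":[-0.202,0.114,0],"roll":53,"jaw":1},{"xyz":[-0.25,0.141,0],"roll":63.5,"jaw":1},{"xyz":[-0.292,0.164,0],"roll":74,"jaw":1},{"xyz":[-0.316,0.178,0],"roll":84.7,"jaw":1}]'; python3 -m pendant '[{"xyz":[0,0,0],"roll":0,"jaw":1},{"xyz":[0,0,0],"roll":0,"jaw":1},{"xyz":[0,0,0.01],"roll":0,"jaw":1},{"xyz":[0,0,0.02],"roll":0,"jaw":1},{"xyz":[0,0,0.03],"roll":0,"jaw":1},{"xyz":[0,0,0.03],"roll":0,"jaw":1},{"xyz":[0,0,0.03],"roll":0,"jaw":1},{"xyz":[0,0,0.03],"roll":0,"jaw":1}]'; python3 go.py 626 22.5 145.5 -10.2
```

```text
time_s: 60.9
ee_pos: [625.3, 20.1, 206.1]
ee_rot: [180.0, 0.1, -10.7]
force: [0.8, 0.2, -0.8]
gripper_width: 35.7
time_s: 61.9
ee_pos: [626.0, 22.7, 177.3]
ee_rot: [-180.0, -0.1, -10.2]
force: [0.1, 0.5, -2.1]
gripper_width: 35.7
t 61.9 pos [626.   22.7 177.3] rot [-180.    -0.1  -10.2] q [ 1.  23.1 83.   0.  73.9 11.2] F [ 0.1  0.5 -2.1] w 35.7
shift [0.0, 0.0002, 0.0318] roll -0.0 -> per 8: [0.0, 0.0, 0.004]
```

```bash
python3 -m pendant '[{"xyz":[0,0,0.012],"roll":0,"jaw":1},{"xyz":[0,0,0.02],"roll":0,"jaw":1},{"xyz":[0,0,0.026],"roll":0,"jaw":1},{"xyz":[0,0,0.029],"roll":0,"jaw":1},{"xyz":[0,0,0.031],"roll":0,"jaw":1},{"xyz":[0,0,0.032],"roll":0,"jaw":1},{"xyz":[0,0,0.032],"roll":0,"jaw":1},{"xyz":[0,0,0.032],"roll":0,"jaw":0.46}]';python3 -m pendant '[{"xyz":[0,0,0],"roll":0,"jaw":0.46},{"xyz":[0,0,0],"roll":0,"jaw":0.46},{"xyz":[0,0,-0.01],"roll":0,"jaw":0.46},{"xyz":[0,0,-0.03],"roll":0,"jaw":0.46},{"xyz":[0,0,-0.06],"roll":0,"jaw":0.46},{"xyz":[0,0,-0.08],"roll":0,"jaw":0.46},{"xyz":[0,0,-0.08],"roll":0,"jaw":0.46},{"xyz":[0,0,-0.08],"roll":0,"jaw":0.46}]'; python3 go.py 683.5 168 215 79.8
```

```text
time_s: 62.9
ee_pos: [626.0, 22.7, 145.0]
ee_rot: [-180.0, -0.1, -10.2]
force: [-0.3, 1.4, 0.2]
gripper_width: 43.2
time_s: 63.9
ee_pos: [625.2, 22.7, 224.1]
ee_rot: [180.0, 0.1, -10.2]
force: [0.4, 1.2, 0.6]
gripper_width: 49.5
t 63.9 pos [625.2  22.7 224.1] rot [180.    0.1 -10.2] q [ 1.  21.8 78.3  0.  80.  11.2] F [0.4 1.2 0.6] w 49.5
shift [0.0316, -0.1534, 0.009] roll -90.0 -> per 8: [0.0039, -0.0192, 0.0011]
```

```bash
python3 -m pendant '[{"xyz":[0.004,-0.018,0],"roll":-10.5,"jaw":0.6},{"xyz":[0.009,-0.043,0],"roll":-21,"jaw":0.6},{"xyz":[0.014,-0.068,0],"roll":-31.5,"jaw":0.6},{"xyz":[0.019,-0.093,0],"roll":-42,"jaw":0.6},{"xyz":[0.024,-0.118,0],"roll":-52.5,"jaw":0.6},{"xyz":[0.028,-0.138,0],"roll":-63,"jaw":0.6},{"xyz":[0.031,-0.15,0],"roll":-73.5,"jaw":0.6},{"xyz":[0.0315,-0.1535,0],"roll":-84,"jaw":0.6}]'; python3 -m pendant '[{"xyz":[0,0,0],"roll":-6,"jaw":0.6},{"xyz":[0,0,0],"roll":-6,"jaw":0.6},{"xyz":[0,0,0],"roll":-6,"jaw":0.6},{"xyz":[0,0,0],"roll":-6,"jaw":0.6},{"xyz":[0,0,0.01],"roll":-6,"jaw":0.6},{"xyz":[0,0,0.02],"roll":-6,"jaw":0.6},{"xyz":[0,0,0.02],"roll":-6,"jaw":0.6},{"xyz":[0,0,0.02],"roll":-6,"jaw":0.6}]'; python3 tray.py; python3 go.py 683.5 168 144 79.8;python3 - <<'E'
from h import *
a,_=snap('side')
b,_=snap('top')
A=cv2.resize(a[110:300,240:470],None,fx=2.5,fy=2.5);B=cv2.resize(b[80:230,220:440],None,fx=1.4,fy=1.4)
o=np.zeros((475,575+308,3),np.uint8);o[:,:575]=A;o[:210,575:]=B
cv2.imwrite('pics/tr.png',cv2.resize(o,None,fx=.9,fy=.9))
E
```

```text
time_s: 64.9
ee_pos: [683.5, 169.0, 222.7]
ee_rot: [-179.8, 0.1, 74.2]
force: [0.3, 0.1, 1.3]
gripper_width: 36.4
time_s: 65.9
ee_pos: [683.9, 168.2, 204.8]
ee_rot: [-180.0, -0.0, 79.8]
force: [-0.1, -0.2, -0.3]
gripper_width: 36.3
tray obj n 186 tx,ty [ 30.9 -98.6  38.   36.2 -88.5] z 189.5
tray obj n 340 tx,ty [  30.7 -154.4   60.2   38.4  -88.7] z 189.5
tray obj n 93 tx,ty [ -30.9 -105.3   35.6   22.     1.5] z 189.7
tray obj n 344 tx,ty [ -30.8 -154.3   60.2   36.4   89.6] z 189.6
t 65.95 pos [684.1 168.2 205. ] rot [180.   -0.   79.8] q [ 12.9  29.8  67.9   0.   82.3 -66.9] F [ 0.7 -0.1  0.4] w 36.6
shift [-0.0003, -0.0006, 0.061] roll -0.0 -> per 8: [-0.0, -0.0001, 0.0076]
```

View pics/tr.png

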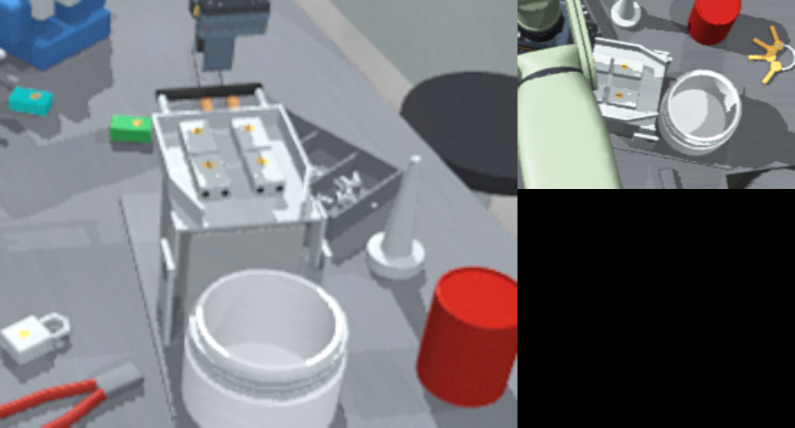

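All four lie flat together on the tray, the drum is open, and the gripper stands above the bar (crop 215,50). I take the bar.

```bash
python3 -m pendant '[{"xyz":[0,-0.0005,0.015],"roll":0,"jaw":0.6},{"xyz":[0,-0.0005,0.03],"roll":0,"jaw":0.6},{"xyz":[0,-0.0005,0.045],"roll":0,"jaw":0.6},{"xyz":[0,-0.0005,0.055],"roll":0,"jaw":0.6},{"xyz":[0,-0.0005,0.061],"roll":0,"jaw":0.6},{"xyz":[0,-0.0005,0.061],"roll":0,"jaw":0.6},{"xyz":[0,-0.0005,0.061],"roll":0,"jaw":1},{"xyz":[0,-0.0005,0.061],"roll":0,"jaw":1}]' 25;python3 -m pendant '[{"xyz":[0,0,0],"roll":0,"jaw":1},{"xyz":[0,0,0],"roll":0,"jaw":1},{"xyz":[0,0,0],"roll":0,"jaw":1},{"xyz":[0,0,0],"roll":0,"jaw":1},{"xyz":[0,0,0],"roll":0,"jaw":1},{"xyz":[0,0,0],"roll":0,"jaw":1},{"xyz":[0,0,0],"roll":0,"jaw":1},{"xyz":[0,0,0],"roll":0,"jaw":1}]'; python3 go.py 683.5 168 144 79.8
```

```text
time_s: 67.05
ee_pos: [684.1, 169.9, 144.6]
ee_rot: [179.9, -0.2, 79.8]
force: [2.0, 8.8, -2.3]
gripper_width: 19.1
time_s: 68.05
ee_pos: [684.4, 171.7, 144.5]
ee_rot: [179.9, -0.4, 79.8]
force: [1.4, 7.6, -0.3]
gripper_width: 15.4
t 68.05 pos [684.4 171.7 144.5] rot [179.9  -0.4  79.8] q [ 13.   31.4  73.8   0.3  74.6 -66.9] F [ 1.4  7.6 -0.3] w 15.4
shift [-0.0038, -0.0003, 0.0005] roll -0.0 -> per 8: [-0.0005, -0.0, 0.0001]
```

Bar held at 15.4 mm; it sits about 3.5 mm further back than assumed, so I take that into the arc. First lift, to about 0.45 rad.

```bash
python3 -m pendant '[{"xyz":[-0.001,0,-0.0127],"roll":0,"jaw":1},{"xyz":[-0.007,0,-0.0252],"roll":0,"jaw":1},{"xyz":[-0.013,0,-0.0373],"roll":0,"jaw":1},{"xyz":[-0.02,0,-0.049],"roll":0,"jaw":1},{"xyz":[-0.028,0,-0.0603],"roll":0,"jaw":1},{"xyz":[-0.036,0,-0.0712],"roll":0,"jaw":1},{"xyz":[-0.045,0,-0.0816],"roll":0,"jaw":1},{"xyz":[-0.0545,0,-0.0914],"roll":0,"jaw":1}]'; python3 go.py 684.4 171.7 144 79.8;python3 - <<'E'
from h import *
a,_=snap('side')
cv2.imwrite('pics/tr2.png',cv2.resize(a[80:300,240:470],None,fx=2.2,fy=2.2))
E
```

```text
time_s: 69.05
ee_pos: [674.4, 115.7, 237.6]
ee_rot: [179.8, -0.3, 79.8]
force: [3.3, 5.1, -1.6]
gripper_width: 15.4
t 69.05 pos [674.4 115.7 237.6] rot [179.8  -0.3  79.8] q [  8.7  27.1  68.    0.2  84.7 -71.1] F [ 3.3  5.1 -1.6] w 15.4
shift [0.0565, -0.0004, 0.0938] roll -0.0 -> per 8: [0.0071, -0.0, 0.0117]
```

View pics/tr2.png

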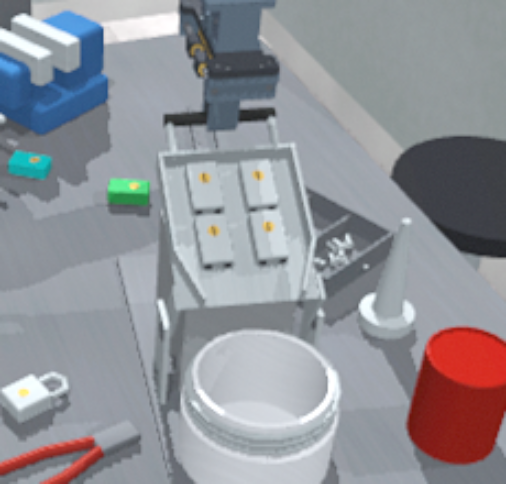

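The tray is tilted to about 0.45 rad with the locks still in place (crop 190–290, 165–265). I go on promptly to 0.9 rad, so that the lip is over the mouth when they run.

```bash
python3 -m pendant '[{"xyz":[-0.0088,0,-0.0084],"roll":0,"jaw":1},{"xyz":[-0.02,0,-0.0177],"roll":0,"jaw":1},{"xyz":[-0.0318,0,-0.0264],"roll":0,"jaw":1},{"xyz":[-0.044,0,-0.0344],"roll":0,"jaw":1},{"xyz":[-0.0567,0,-0.0416],"roll":0,"jaw":1},{"xyz":[-0.0698,0,-0.048],"roll":0,"jaw":1},{"xyz":[-0.081,0,-0.0528],"roll":0,"jaw":1},{"xyz":[-0.0924,0,-0.057],"roll":0,"jaw":1}]'; python3 go.py 684.4 171.7 144 79.8;python3 - <<'E'
from h import *
a,_=snap('side')
cv2.imwrite('pics/tr3.png',cv2.resize(a[80:300,240:470],None,fx=2.2,fy=2.2))
E
```

```text
time_s: 70.1
ee_pos: [658.1, 24.5, 296.3]
ee_rot: [179.6, -0.2, 79.8]
force: [3.7, 4.3, 3.7]
gripper_width: 15.4
t 70.1 pos [658.1  24.5 296.3] rot [179.6  -0.2  79.8] q [  1.   23.8  65.2   0.1  90.6 -78.8] F [3.7 4.3 3.7] w 15.4
shift [0.149, -0.0011, 0.1528] roll 0.0 -> per 8: [0.0186, -0.0001, 0.0191]
```

View pics/tr3.png

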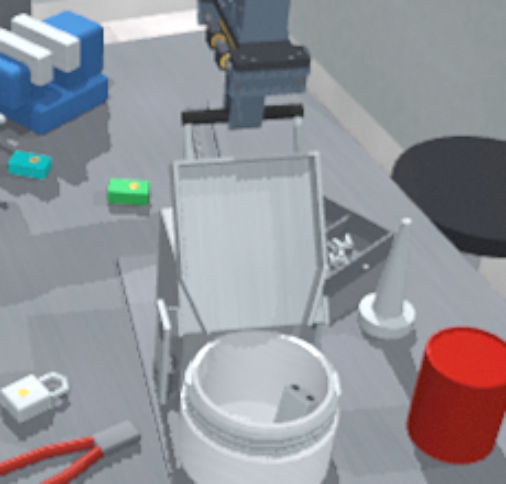

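The tray has emptied, and a lock body is visible inside the drum (crop 295,400). I let the tray down along the same arc.

```bash
python3 -m pendant '[{"xyz":[0.0114,0,0.0042],"roll":0,"jaw":1},{"xyz":[0.0226,0,0.009],"roll":0,"jaw":1},{"xyz":[0.0357,0,0.0154],"roll":0,"jaw":1},{"xyz":[0.0484,0,0.0226],"roll":0,"jaw":1},{"xyz":[0.0606,0,0.0306],"roll":0,"jaw":1},{"xyz":[0.0724,0,0.0393],"roll":0,"jaw":1},{"xyz":[0.0836,0,0.0486],"roll":0,"jaw":1},{"xyz":[0.0924,0,0.057],"roll":0,"jaw":1}]'; python3 -m pendant '[{"xyz":[0.0095,0,0.0098],"roll":0,"jaw":1},{"xyz":[0.0184,0,0.0202],"roll":0,"jaw":1},{"xyz":[0.0268,0,0.0311],"roll":0,"jaw":1},{"xyz":[0.0344,0,0.0424],"roll":0,"jaw":1},{"xyz":[0.0415,0,0.0541],"roll":0,"jaw":1},{"xyz":[0.0478,0,0.0662],"roll":0,"jaw":1},{"xyz":[0.051,0,0.073],"roll":0,"jaw":1},{"xyz":[0.0535,0,0.0787],"roll":0,"jaw":1}]';python3 -m pendant '[{"xyz":[0.001,0,0.003],"roll":0,"jaw":1},{"xyz":[0.002,0,0.006],"roll":0,"jaw":1},{"xyz":[0.003,0,0.0085],"roll":0,"jaw":1},{"xyz":[0.0045,0,0.0105],"roll":0,"jaw":1},{"xyz":[0.005,0,0.012],"roll":0,"jaw":1},{"xyz":[0.005,0,0.0125],"roll":0,"jaw":1},{"xyz":[0.005,0,0.0127],"roll":0,"jaw":1},{"xyz":[0.005,0,0.0127],"roll":0,"jaw":1}]'; python3 go.py 684.4 171.7 144.5 79.8
```

```text
time_s: 71.15
ee_pos: [674.2, 115.7, 234.7]
ee_rot: [180.0, -0.0, 79.8]
force: [3.6, 3.3, 4.7]
gripper_width: 15.3
time_s: 72.15
ee_pos: [683.1, 166.7, 155.6]
ee_rot: [-180.0, 0.1, 79.8]
force: [3.8, -1.7, -0.6]
gripper_width: 15.5
time_s: 73.15
ee_pos: [683.9, 171.5, 143.5]
ee_rot: [-180.0, 0.1, 79.8]
force: [3.2, -4.3, -2.7]
gripper_width: 15.4
t 73.15 pos [683.9 171.5 143.5] rot [-180.     0.1   79.8] q [ 13.2  31.5  73.6  -0.1  74.9 -66.6] F [ 3.2 -4.3 -2.7] w 15.4
shift [0.0003, 0.0004, -0.001] roll -0.0 -> per 8: [0.0, 0.0001, -0.0001]
```

Down. I open to 36 mm, rise, and check.

```bash
python3 -m pendant '[{"xyz":[0,0,0],"roll":0,"jaw":0.6},{"xyz":[0,0,0],"roll":0,"jaw":0.6},{"xyz":[0,0,0],"roll":0,"jaw":0.6},{"xyz":[0,0,0],"roll":0,"jaw":0.6},{"xyz":[0,0,-0.02],"roll":0,"jaw":0.6},{"xyz":[0,0,-0.05],"roll":0,"jaw":0.6},{"xyz":[0,0,-0.09],"roll":0,"jaw":0.6},{"xyz":[0,0,-0.13],"roll":0,"jaw":0.6}]'; python3 -m pendant '[{"xyz":[0.03,0,0],"roll":0,"jaw":0.6},{"xyz":[0.08,0.03,0],"roll":0,"jaw":0.6},{"xyz":[0.13,0.08,0],"roll":0,"jaw":0.6},{"xyz":[0.17,0.13,0],"roll":0,"jaw":0.6},{"xyz":[0.2,0.18,0],"roll":0,"jaw":0.6},{"xyz":[0.22,0.22,0],"roll":0,"jaw":0.6},{"xyz":[0.22,0.22,0],"roll":0,"jaw":0.6},{"xyz":[0.22,0.22,0],"roll":0,"jaw":0.6}]'; python3 tray.py; python3 - <<'E'
import m
from h import *
a,d=snap('side')
b,d=snap('top');m.blocks('top',b,d);W=cloud('top',d);z=W[...,2];q=(np.hypot(W[...,0]-416,W[...,1]+334)<100)&(z>46)&(z<58);print('cap',cv2.minEnclosingCircle(W[q][:,:2].astype(np.float32)),np.median(z[q]))
h=np.array([683.5,168]);q=(abs((W[...,:2]-h)@[.984,-.177])<50)&(abs((W[...,:2]-h)@[.177,.984]+140)<60);print('floor z',np.median(z[q]))
cv2.imwrite('pics/f1.png',cv2.resize(b,(800,600)))
B=b[110:215,320:420];A=a[190:320,300:420]
cv2.imwrite('pics/f2.png',np.hstack([cv2.resize(A,(400,433)),cv2.resize(B,(400,433))]))
E
```

```text
time_s: 74.15
ee_pos: [683.8, 172.3, 275.0]
ee_rot: [-180.0, -0.0, 79.8]
force: [0.3, 0.6, -0.2]
gripper_width: 36.1
time_s: 75.15
ee_pos: [853.4, 317.2, 229.6]
ee_rot: [177.3, -1.6, 79.8]
force: [0.2, 1.0, 1.4]
gripper_width: 36.4
top px [178.2 165.2] n 129 z 21.75632733415273 rect [649.  370.5  44.   36.6 -25.1] hsv [ 66. 168. 219.]
top px [287.9 182. ] n 85 z 20.243427321478862 rect [599.3  59.9 130.8   3.7  80.7] hsv [102.  12.  90.]
top px [142.5 200.8] n 109 z 21.839699606780755 rect [537.  471.9  60.9  18.5  -6.2] hsv [ 89. 184. 167.]
top px [308.6 248.4] n 341 z 23.412546411699395 rect [414.8   1.   75.4  43.5  18.6] hsv [ 96.   6. 251.]
cap ((417.6788330078125, -335.1858215332031), 90.04241943359375) 52.12451630972555
floor z 168.07221005430654
```

View pics/f1.png

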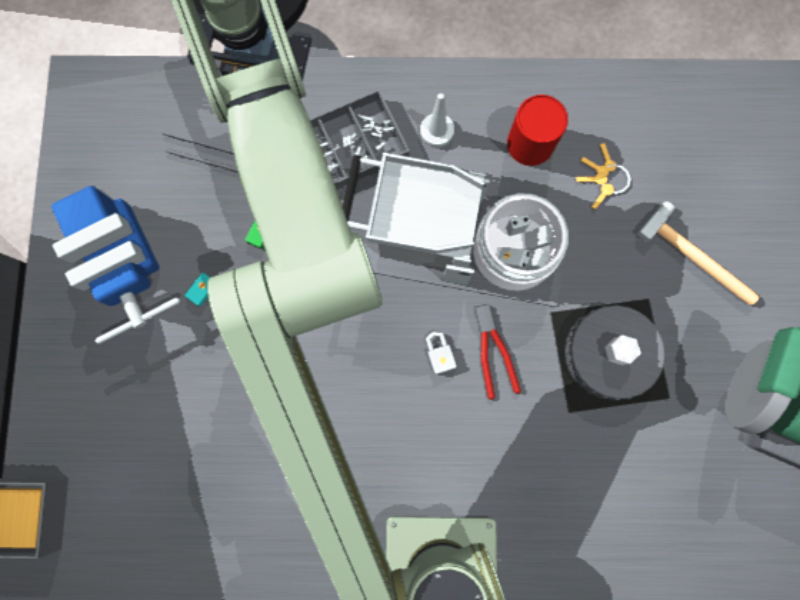

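View pics/f2.png

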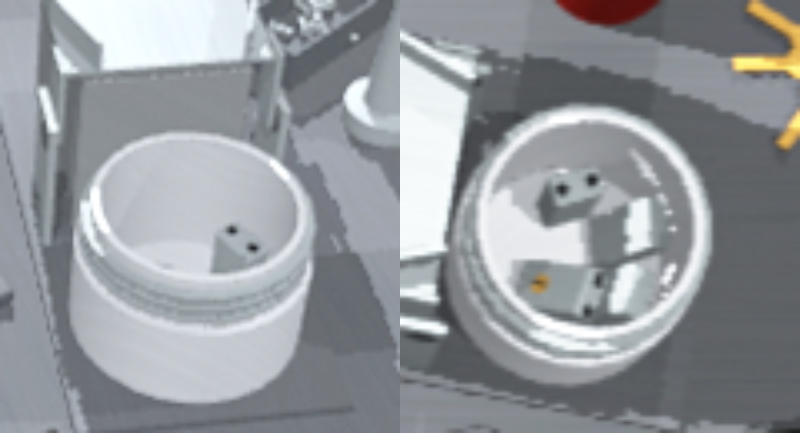

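The final top view shows the cap on the mat, the tray down and empty, and the padlock and pliers in place, with lock bodies in the drum. I count these in an enlarged crop, with heights, and check under the arm that no body lies elsewhere.

```bash
python3 -m pendant '[{"xyz":[-0.03,-0.03,-0.01],"roll":0,"jaw":0.6},{"xyz":[-0.05,-0.08,-0.02],"roll":0,"jaw":0.6},{"xyz":[-0.05,-0.13,-0.02],"roll":0,"jaw":0.6},{"xyz":[-0.04,-0.18,-0.02],"roll":0,"jaw":0.6},{"xyz":[-0.02,-0.23,-0.02],"roll":0,"jaw":0.6},{"xyz":[0,-0.28,-0.02],"roll":0,"jaw":0.6},{"xyz":[0.02,-0.33,-0.02],"roll":0,"jaw":0.6},{"xyz":[0.02,-0.36,-0.02],"roll":0,"jaw":0.6}]'; python3 - <<'E'
import m
from h import *
a,d=snap('side');m.blocks('side',a,d)
b,d=snap('top');W=cloud('top',d);print('--');m.blocks('top',b,d)
z=W[...,2];q=np.hypot(W[...,0]-626.3,W[...,1]+150.8)<68
print(np.histogram(z[q],bins=[-10,5,20,30,40,50,60,70,80,90,110,140]))
B=cv2.resize(b[125:205,328:408],(480,480),interpolation=cv2.INTER_CUBIC)
zz=np.where(q,np.clip(z,0,90)/90*255,0).astype(np.uint8)[125:205,328:408]
Z=cv2.applyColorMap(cv2.resize(zz,(300,300),interpolation=cv2.INTER_NEAREST),cv2.COLORMAP_JET);o=np.zeros((480,780,3),np.uint8);o[:,:480]=B;o[:300,480:]=Z
cv2.imwrite('pics/f3.png',o)
E
```

```text
time_s: 76.3
ee_pos: [499.6, 402.6, 233.5]
ee_rot: [177.4, -1.7, 79.9]
force: [0.2, 1.1, -0.3]
gripper_width: 36.4
side px [255.2 154.9] n 85 z 20.250304334439477 rect [538.5 464.1  54.   33.9  -8.1] hsv [ 90. 220. 154.]
side px [297.3 165.9] n 138 z 21.000115437040733 rect [655.5 365.4  55.8  43.  -20.9] hsv [ 70. 154. 232.]
side px [223.9 175.9] n 199 z 21.980182567711893 rect [423.4 386.1  80.3  50.7  26. ] hsv [101.  19. 223.]
side px [196.4 198. ] n 187 z 20.74604398555107 rect [313.6 295.3  60.7  39.5  18.3] hsv [ 70. 153. 234.]
side px [316.3 253.1] n 86 z 25.19545974916332 rect [570.6 -36.4  37.6  31.2  79.3] hsv [104.  23. 113.]
side px [253.4 259. ] n 327 z 22.1332265360262 rect [414.8   1.6  78.1  47.8  20.9] hsv [101.  20. 185.]
--
top px [181.6 162.3] n 244 z 21.2043412175276 rect [655.7 367.   59.3  36.8 -25.4] hsv [ 67. 164. 237.]
top px [289.2 182.1] n 79 z 23.546398734648278 rect [598.8  60.1 131.2   2.4  79.6] hsv [102.  13.  86.]
top px [175.1 243.7] n 191 z 22.449324377403514 rect [424.7 380.   74.3  31.4  26.3] hsv [ 98.  14. 235.]
top px [308.7 248.4] n 339 z 23.853618551383192 rect [415.2   1.2  76.2  43.1  18.9] hsv [ 98.  18. 188.]
top px [203.1 279.3] n 172 z 21.630203826005527 rect [319.5 286.1  64.6  28.4  36. ] hsv [ 67. 161. 239.]
(array([  0, 462,  44,  97, 127, 162, 238, 217,   1,   0,   3]), array([-10,   5,  20,  30,  40,  50,  60,  70,  80,  90, 110, 140]))
```

View pics/f3.png

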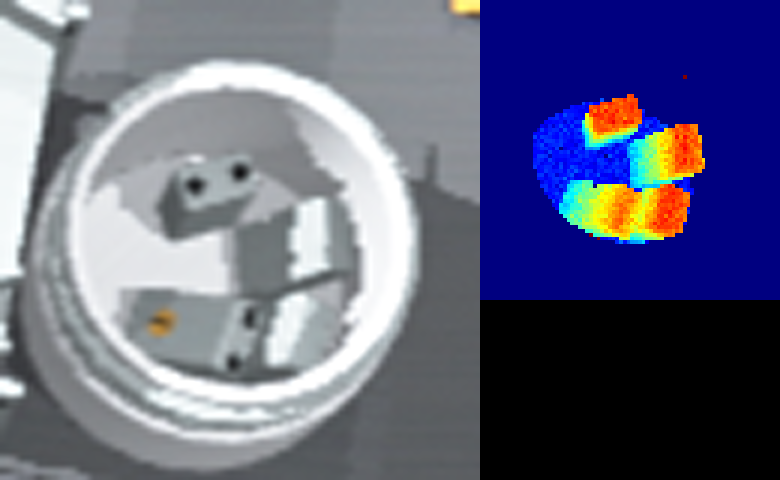

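Four bodies are in the drum (crop 205,195; 280,245; 185,325; 305,330), all below z 80, so well under the rim. None is left on the bench or tray. I hand the job in.

```bash
python3 -m pendant '[{"xyz":[0,0,0],"roll":0,"jaw":0.6},{"xyz":[0,0,0],"roll":0,"jaw":0.6},{"xyz":[0,0,0],"roll":0,"jaw":0.6},{"xyz":[0,0,0],"roll":0,"jaw":0.6},{"xyz":[0,0,0],"roll":0,"jaw":0.6},{"xyz":[0,0,0],"roll":0,"jaw":0.6},{"xyz":[0,0,0],"roll":0,"jaw":0.6},{"xyz":[0,0,0],"roll":0,"jaw":0.6}]'; python3 -c "
from workcell import env
print(env.job_done())"
```

```text
time_s: 77.4
ee_pos: [501.9, 401.0, 231.6]
ee_rot: [177.4, -1.5, 79.8]
force: [-0.8, -0.4, -1.1]
gripper_width: 36.6
the job is handed in; nothing more can be done
None
```

The job is done and handed in at 77 s. I unscrewed the cap by 720° and stood it knob up on the mat. All four bare lock bodies went onto the tray and were tipped into the drum, and the empty tray was let down again.

**Last checks:**
- **Cap:** its centre is within about 1–2 mm of the mat's centre, and its top is at z 52, as it should be standing on the 3 mm mat.
- **Tray:** its floor is back at z 168 and it is empty.
- **Drum:** four bodies are visible inside, all below z 80 against the 120 mm rim.
- **Rest of the scene:** no bare bodies are left on the bench. The padlocks and green look-alikes read unmoved. The turquoise look-alike and the pliers also look unmoved, by its partial readings and by the picture.

**What disagreed:**
- **TCP height:** the real fingertips stood about 29 mm above the reported TCP. The cap was therefore gripped only near the top of its knob, and the first two grasps at one lock closed on air without moving it. I corrected for this afterwards.
- **Handle bar:** it was about 3.5 mm further back than measured. I allowed for that when lifting.
- **Arm after the tray:** one move away from the tray ran to the edge of the arm's reach and left the tool tilted about 3°. It touched nothing.

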